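# Load the tumble sander and start it

## Robot

A 7-joint arm with a two-finger parallel gripper is mounted at the origin on the work surface. World frame = base frame: x ahead of the robot, y to its left, z up, the work surface at z = 0. Lengths are in m, angles in degrees, forces in N, time in s.
With the tool pointing down it reaches from about 0.4 to 0.85 m from the base axis. Payload 10.4 kg.
Tool frame: the origin (TCP) lies on the front face of the gripper's body, between the roots of the fingers; the fingertips stand 73 mm ahead of it and the grasp point (between the pads) lies 54 mm ahead of it (ctrl.nose_length is the distance from the TCP to the fingertips, in m); z points along the fingers, y is the line along which they close (so a half turn about z gives the same grasp; the last joint's range is limited). The gripper opens to 85 mm and grips with 20 to 120 N. Pads are 22 mm wide; open, the fingers measure 114 mm over their backs; the gripper's body (76 mm by 85 mm) begins 54 mm behind the grasp point. The pads swing forward as they close: fully open they stand 13 mm farther back than shut.
Start: joints at [-1.295, 19.034, -3.707, 83.658, 1.238, 77.344, -5.071], TCP at [0.625, 0, 0.304] pointing down, gripper open.
Joint ranges: [-148.97, 148.97], [-28.65, 121.19], [-84.17, 76.75], [9.2, 138.47], [-72.65, 252.65], [3.7, 117.97], [-149.18, 149.18]. Speed limits (degrees/s): [127.2, 127.2, 159.86, 159.86, 180, 180, 180].

## Interface

Orientations are given as a 3x3 rotation matrix whose columns are the frame's x, y, z axes.
In Python, from bench import ctrl, viewer gives the robot as it stands.
- The arm moves only by the tool send_rows, never from a script. Its argument "targets" is one flat list of numbers, 4 for each row, row after row: the shift along the tool's x, y, z scaled (see below), then the turn about the tool's z scaled (see below). In form: [x, y, z, spin, x, y, z, spin, ...]. A call has 1 to 5 rows; each row is the pose to reach, as a shift and turn from the pose commanded when the call began, along the tool's axes at that moment, turning the shorter way round; what a row does not reach only later rows make up. The controller multiplies each number of a shift by 0.2 m and each number of a turn by 360 degrees. A row lasts 1/8 s, in which the tool goes at most 62.5 mm and 10.7 degrees, less where a joint would pass 70% of its speed; a pose out of reach is approached as far as the arm can. A call with a number of a shift or a turn outside -1 to 1 is refused whole. A call with a gripper value outside its range is refused whole. "fingers" is the opening, from 0 (shut) to 1 (fully open), set as the call begins (left out, the last holds). The fingers move at their own pace and stop on an object; "newtons" is the grip in N (left out, the last holds). Time passes only in rows, so rows that repeat a pose let the fingers close. It gives the time, the measured TCP pose, the force, the opening and the grip force at its end, in the units of the state.
- ctrl.sense(): the state, without advancing time (a new reading comes with each control period).
- viewer.read_camera(name): name is "scene" or "side" or "wrist"; returns a dict with "frame" (384x512x3 uint8, blue, green, red), "z_map" (384x512 float32, m along the optical axis (not along the pixel's ray), 0 where there is no reading), "K" (3x3 intrinsics, pixels), "world_from_camera" (4x4, takes a point from camera to world coordinates); the wrist camera has in their place "T_tool_cam" (4x4, takes a point from camera to tool coordinates, whose origin is the TCP and whose axes are the flange's). Camera axes: x right, y down, z forward; pixel columns grow to the right and rows downward; lengths in m; the calibration is good to about 2 mm. A picture is of the moment at which its call begins: read the wrist's pose just before it.
- ctrl.job_done(): hands the job in; it is judged then, once.
The state is a dict: "time_s": time; "q": joint angles; "joint_velocities": joint speeds; "effort": joint torques, N m; "tool_pos": TCP position; "eef_rot": TCP orientation; "wrist_force": force on the tool from outside, world axes, zero at the start; "wrist_torque": the same for the moment, N m; "finger_gap": finger opening in m; "grasp_force": force on a finger pad.
Only numpy, scipy, OpenCV 4.12 (cv2) and the standard library are available. Lean on these libraries where they do the work, as an engineer would, in place of code of your own. Each camera call takes 0.05 s, during which the arm holds its last target. There are 200 camera calls.

## Task

Tip all four wooden blocks from the plywood tote into the tumble sander's hopper, then set the empty tote down upright on the bench. After that, press the start button on the sloped console fully down and let it spring back; leave the other things on the bench where they stand.

Things in the scene. Friction and masses are not known exactly. Their poses are not given: they have to be found in the camera images.
- tote: plywood scoop tote holding four wooden blocks, 130 (x) x 150 (y) mm, about 0.28 kg empty; origin centre of its underside, z up. Floor 6 thick, back wall (+x) 56 high, end walls (+-y) 46 high, all 8 thick, with a post 50 wide, 118 high in the middle of each end wall that carries the handle. The -x side is fully open, without a lip
- tote_bar (a point): middle of the tote's wooden handle bar, 8 towards +x from the tote's centre and 105 above its underside; the bar runs along y for 134, 20 wide (x), 26 tall (z); axes as the tote's
- tote_lip (a point): middle of the open edge of the tote's floor (x = -65, top side, 6 above the underside), over which the blocks slide out
- hopper: tumble sander with an open square hopper: outside 200 x 200 mm, walls 6 thick, rim 140 high; a motor of diameter 82 sticks out behind to x = +165, below z = 100. Fixed to the bench. Origin: centre of its underside
- hopper_in (a point): centre of the hopper's inner floor (188 x 188 mm inside), 104 below the rim; axes as the hopper's
- console: grey start console, 140 wide (y), fixed to the bench; origin on the bench under the middle of its aluminium face, which slopes 35 degrees: low at the front (-x, 45 high), high at the back (+x, 120 high)
- guard (a point): middle of the front cross rod (10 mm thick, 60 long along y) of the steel guard fork over the button, 165 above the bench; three 8 mm rods (20 apart) run back from it, level, to an upright plate 100 wide, 170 high, 84 behind. The button is reached from the front, under this rod, square to the face
- start_top (a point): centre of the top of the start button, a black round push button of diameter 36 in the middle of the console's face (in a housing of diameter 52); its z axis points out of the face, square to it. As built about 17 in front of the console's origin and 100 above the bench
- start (a joint): travel of the start button in m: 0 out, 0.008 fully down; the spring needs about 5 N fully down
- block1: wooden house blank, 40 (x) x 58 (y) x 32 (z), dark windows on top, 45 g; origin at its middle
- block2: wooden house blank, 40 (x) x 58 (y) x 32 (z), dark windows on top, 45 g; origin at its middle
- block3: wooden house blank, 40 (x) x 58 (y) x 32 (z), dark windows on top, 45 g; origin at its middle
- block4: wooden house blank, 40 (x) x 58 (y) x 32 (z), dark windows on top, 45 g; origin at its middle
- glue: white glue bottle, 160 tall, diameter 56; bystander, origin centre of its underside
- tape: roll of paper tape lying flat, outer diameter 90, 24 high; bystander, origin centre of its underside
- mallet: wooden mallet lying flat along its y axis: head 60 x 110 x 50 centred at y = +70, handle 22 wide, to y = -130; bystander, origin on its underside
- tin: upright steel tin, 100 tall, diameter 70; bystander, origin centre of its underside
- sandblock: cork sanding block 60 x 110 x 34; bystander, origin centre of its underside
- mug: white mug of brushes, diameter 80, brushes up to 170 high; bystander, origin centre of its underside
- square: joiner's square lying flat: stock 22 x 120 (y) x 18 and a thin blade to x = +140; bystander, origin on its underside
Mind the look-alikes: they are no part of the job. What is shaped like the block1 but orange or purple is not meant. Leave any green or turquoise look-alike of the block3 alone.

How it is judged (in metres and radians):
On the way, in this order (a step that is already met when the one before it is completed fails the run):
1. the tote is tipped over the hopper (angle between tote's own z axis and vertical above 0.3 rad and height (world z) of tote above 0.1 m and horizontal distance between tote and hopper_in below 0.3 m).
2. all four blocks lie in the hopper (horizontal distance between each of block1, block2, block3, block4 and hopper_in below 0.11 m and z of each of block1, block2, block3, block4 in the frame of hopper_in below 0.09 m), for 0.2 s.
3. the tote stands upright on the bench (height (world z) of tote below 0.008 m and angle between tote's own z axis and vertical below 0.08 rad and linear speed of tote below 0.03 m/s), for 0.2 s.
4. the start button is fully down (value of joint start above 0.0068 m).
5. the start button is out again (value of joint start below 0.002 m), for 0.2 s.
At the end, for the whole second after the job is handed in: all four blocks lie inside the hopper (middles within 110 mm of its centre line and at least 14 mm below the rim), the tote stands upright (within 0.08 rad) and still on the bench top, and the start button is out (under 2 mm down) (all of step 2 and all of step 3 and value of joint start below 0.002 m); the robot touches nothing.
It fails at once if the start button is pressed before the blocks are in and the tote is set down (value of joint start above 0.004 m and (not (horizontal distance between each of block1, block2, block3, block4 and hopper_in below 0.11 m and z of each of block1, block2, block3, block4 in the frame of hopper_in below 0.09 m) or height (world z) of tote above 0.02 m or angle between tote's own z axis and vertical above 0.2 rad)).
It fails at once if a bystander is moved by more than 40 mm or tipped over (distance of any of glue, tape, mallet, tin, sandblock, mug, square from where it was at the start of the episode above 0.04 m or angle between any of glue, tape, mallet, tin, sandblock, mug, square's own z axis and vertical above 0.5 rad).
It also fails if it takes over 72 s, if anything falls off the work surface, if the arm or the gripper's body presses on something with over 40 N, if the wrist force passes 120 N, or if a joint passes its speed limit or range.

## Working session

There is one attempt and no reset: what is moved stays moved. The work goes in short steps, Python scripts to look and compute and a tool call to move; the robot and the scene stay as the last step left them, time stands still between calls to the robot, and variables do not carry over. Pictures are saved under pics/ and viewed, at most 10 in all, crops included, and the job is handed in when it is done.

Besides the shell and the picture viewer there is one more tool, called after "Emit:" by a JSON object that holds its "method" and its "body", one argument or row to a line. send_rows: Moves the arm, as the interface text tells. Its arguments: {"type":"object","properties":{"targets":{"type":"array"},"fingers":{"type":"number"},"newtons":{"type":"number"}},"required":["targets"]}

```bash
ls; mkdir -p pics; cat > h.py <<'E'
import numpy as np, cv2
from bench import ctrl, viewer
def grab(n):
    s=ctrl.sense(); c=viewer.read_camera(n)
    if n=="wrist":
        T=np.eye(4);T[:3,:3]=s["eef_rot"];T[:3,3]=s["tool_pos"]
        W=T@c["T_tool_cam"]
    else: W=c["world_from_camera"]
    return c["frame"],c["z_map"],c["K"],np.array(W)
def cloud(z,K,W):
    v,u=np.indices(z.shape)
    p=np.stack([(u-K[0,2])/K[0,0]*z,(v-K[1,2])/K[1,1]*z,z,np.ones_like(z)],-1)
    P=(p@W.T)[...,:3]; P[z<=0]=np.nan
    return P
E
python3 - <<'E'
from h import *
print(ctrl.sense()); print(ctrl.nose_length, [a for a in dir(ctrl) if a[0]!='_'])
for n in ["scene","side","wrist"]:
    f,z,K,W=grab(n); cv2.imwrite(f"pics/{n}0.png",f); np.savez(f"{n}0.npz",f=f,z=z,K=K,W=W); print(n,W.round(3).tolist(),(z>0).mean())
E
```

```text
pics
{'time_s': 0.0, 'q': array([-1.29448634, 19.07220495, -3.7058096 , 83.70719049,  1.23534727,
       77.34452619, -5.07019969]), 'joint_velocities': array([ 0.01847961, -0.0770136 ,  0.04990676,  0.04385325,  0.07074028,
        0.02511527, -0.08903115]), 'effort': array([ 4.98105128e-04, -6.25449800e+01,  4.97091911e-02, -3.91610491e+01,
        1.63588714e-02,  9.83294769e-03, -6.01235030e-06]), 'tool_pos': array([ 6.24713074e-01, -7.99178937e-06,  3.03103414e-01]), 'eef_rot': array([[ 5.93913085e-06,  9.99998921e-01, -1.46884885e-03],
       [ 9.99999999e-01, -5.99613870e-06, -3.88068437e-05],
       [-3.88156093e-05, -1.46884862e-03, -9.99998920e-01]]), 'wrist_force': array([-0.3420287 ,  0.5827772 ,  0.15384868]), 'wrist_torque': array([0.00232836, 0.01185744, 0.0091107 ]), 'grasp_force': 0.0, 'finger_gap': 0.08513156949479993}
0.0726 ['Unreachable', 'job_done', 'nose_length', 'sense']
scene [[-0.628, 0.46, -0.628, 1.297], [0.778, 0.365, -0.511, 0.644], [-0.005, -0.81, -0.587, 0.819], [0.0, 0.0, 0.0, 1.0]] 0.9962921142578125
side [[-0.867, -0.256, 0.428, 0.051], [-0.499, 0.441, -0.746, 0.869], [0.003, -0.86, -0.51, 0.688], [0.0, 0.0, 0.0, 1.0]] 0.9961039225260416
wrist [[1.0, -0.001, -0.001, 0.626], [-0.001, -0.946, -0.325, 0.084], [-0.001, 0.325, -0.946, 0.372], [0.0, 0.0, 0.0, 1.0]] 0.9959818522135416
```

View pics/scene0.png

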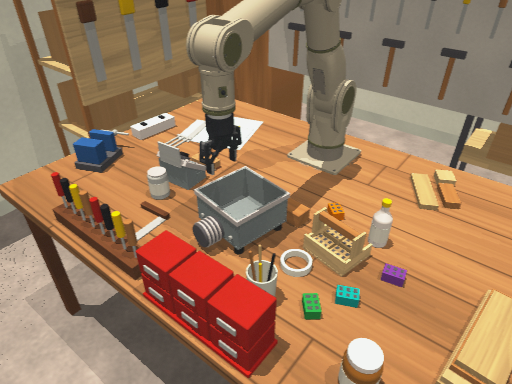

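View pics/side0.png

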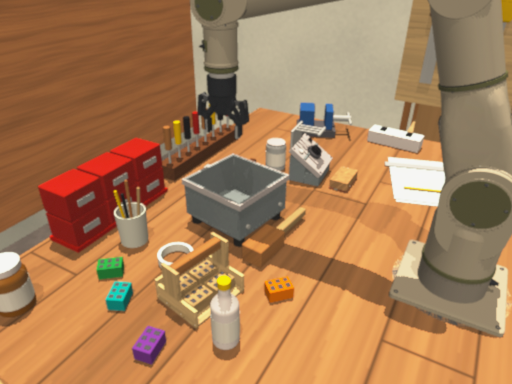

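```bash
python3 - <<'E'
from h import *
# ortho map: x in 0.2..1.0 rows (up = +x), y 0.6..-0.5 ; 2mm px *... 
S=700; H=np.full((600,800),-1.);C=np.zeros((600,800,3),np.uint8)
for n in ["scene","side","wrist"]:
    d=np.load(n+"0.npz"); P=cloud(d["z"],d["K"],d["W"]).reshape(-1,3); f=d["f"].reshape(-1,3)
    ok=np.isfinite(P[:,0])&(P[:,2]<0.2)&(P[:,2]>-.02); P=P[ok];f=f[ok]
    r=((1.0-P[:,0])*S).astype(int); c=((0.65-P[:,1])*S).astype(int)
    k=(r>=1)&(r<599)&(c>=1)&(c<799)
    o=np.argsort(P[k,2]); 
    for dr in (0,1):
        for dc in (0,1):
            rr=r[k][o]+dr;cc=c[k][o]+dc; h=P[k,2][o]
            m=h>H[rr,cc]-.002
            H[rr[m],cc[m]]=h[m]; C[rr[m],cc[m]]=f[k][o][m]
for i in range(3,10): cv2.putText(C,f"x.{i}",(0,int((1-i/10)*S)),0,.4,(255,255,255)); cv2.line(C,(0,int((1-i/10)*S)),(800,int((1-i/10)*S)),(90,90,90),1)
for j in range(-4,7): cv2.putText(C,f"{j/10}",(int((.65-j/10)*S),595),0,.4,(255,255,255));cv2.line(C,(int((.65-j/10)*S),0),(int((.65-j/10)*S),600),(90,90,90),1)
cv2.imwrite("pics/top0.png",C)
E
```

```text
(no output)
```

View pics/top0.png

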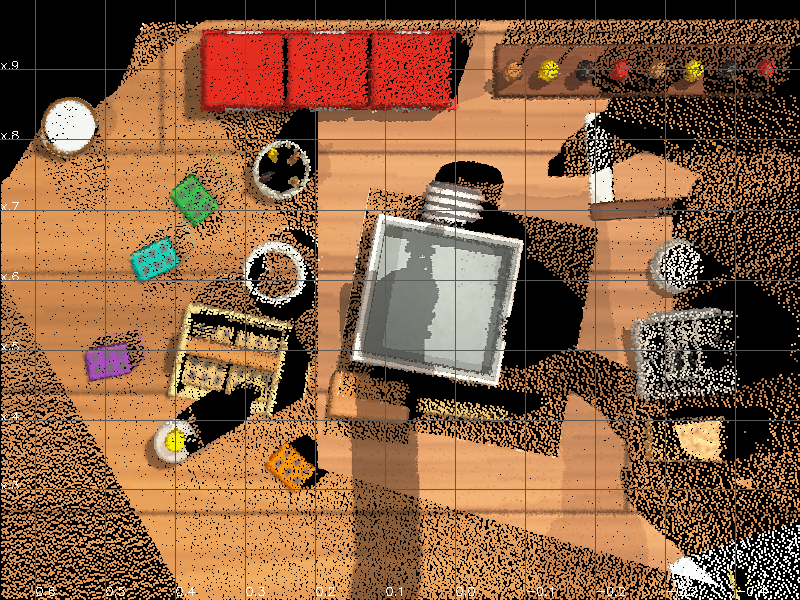

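View pics/wrist0.png

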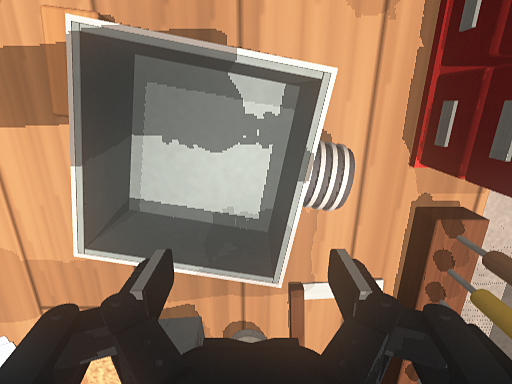

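```bash
python3 - <<'E'
from h import *
A=[]
for n in ["scene","side","wrist"]:
    d=np.load(n+"0.npz"); P=cloud(d["z"],d["K"],d["W"]).reshape(-1,3); A.append(np.c_[P,d["f"].reshape(-1,3)][np.isfinite(P[:,0])])
A=np.vstack(A); np.save("A0.npy",A); P=A[:,:3]
def box(m): return m
# hopper rim
m=(abs(P[:,2]-.14)<.006)&(P[:,0]>.42)&(P[:,0]<.72)&(P[:,1]>-.13)&(P[:,1]<.17)
r=cv2.minAreaRect((P[m,:2]*1000).astype(np.float32)); print("hopper rim",r,np.median(P[m,2]))
m=(P[:,0]>.39)&(P[:,0]<.58)&(P[:,1]>.22)&(P[:,1]<.43)&~(np.hypot(P[:,0]-.37,P[:,1]-.40)<.045)
T=P[m]
for lo,hi in [(.04,.125),(.112,.125),(.049,.06),(.04,.05)]:
    k=(T[:,2]>lo)&(T[:,2]<hi); print(lo,k.sum(),cv2.minAreaRect((T[k,:2]*1000).astype(np.float32)) , T[k,:2].mean(0).round(4))
# in tote guess frame
a=np.radians(-11);c=np.array([.4875,.321]);R=np.array([[np.cos(a),-np.sin(a)],[np.sin(a),np.cos(a)]])
L=(T[:,:2]-c)@R
for x0 in np.arange(-.08,.08,.01):
    k=(abs(L[:,0]-x0)<.005)&(abs(L[:,1])<.05); print(x0.round(3),k.sum(),np.percentile(T[k,2],[50,98]).round(3) if k.any() else '')
b=(T[:,2]>.112)&(T[:,2]<.125)&(abs(L[:,1])<.06); print("bar",L[b].min(0),L[b].max(0))
q=(T[:,2]>.112)&(T[:,2]<.125)&(abs(L[:,1])>.066); print("posts",L[q].min(0),L[q].max(0))
# console
m=(P[:,0]>.42)&(P[:,0]<.57)&(P[:,1]>-.42)&(P[:,1]<-.24)
Q=A[m]
for lo,hi in [(.155,.178),(.13,.15),(.09,.125)]:
    k=(Q[:,2]>lo)&(Q[:,2]<hi); print(lo,k.sum(),cv2.minAreaRect((Q[k,:2]*1000).astype(np.float32)) if k.sum()>3 else '')
E
```

```text
hopper rim ((571.6383056640625, 26.235557556152344), (214.05679321289062, 213.86001586914062), 79.93041229248047) 0.13913742460456308
0.04 3219 ((487.58551025390625, 321.19329833984375), (154.5087432861328, 135.91522216796875), 78.04946899414062) [0.4979 0.3295]
0.112 940 ((494.1789245605469, 319.3150329589844), (153.49053955078125, 54.288543701171875), 78.29594421386719) [0.4945 0.326 ]
0.049 390 ((511.03997802734375, 316.300537109375), (153.06039428710938, 87.56379699707031), 77.97754669189453) [0.5223 0.3238]
0.04 670 ((487.26043701171875, 321.44677734375), (153.1926727294922, 135.9646453857422), 77.7271499633789) [0.4951 0.3326]
-0.08 23 [0.    0.003]
-0.07 40 [0.001 0.008]
-0.06 49 [0.006 0.009]
-0.05 168 [0.017 0.039]
-0.04 193 [0.036 0.04 ]
-0.03 173 [0.038 0.04 ]
-0.02 203 [0.038 0.04 ]
-0.01 237 [0.037 0.109]
-0.0 638 [0.106 0.119]
0.01 455 [0.04 0.12]
0.02 418 [0.093 0.117]
0.03 190 [0.037 0.041]
0.04 118 [0.038 0.04 ]
0.05 21 [0.027 0.03 ]
0.06 338 [0.028 0.055]
0.07 244 [0.016 0.055]
bar [-0.0066839  -0.05996513] [0.02056282 0.05994307]
posts [-0.02109481 -0.07701191] [0.03490408 0.07643714]
0.155 488 ((508.37200927734375, -328.652587890625), (97.80276489257812, 107.54582977294922), 4.319121837615967)
0.13 158 ((551.0458984375, -323.3332824707031), (15.615991592407227, 107.24913787841797), 5.340725421905518)
0.09 836 ((509.7889099121094, -327.99090576171875), (98.7130126953125, 152.0235595703125), 1.7640950679779053)
```

Emit:
{"method": "send_rows", "body": {
  "targets": [1, -0.65, 0, 0, 1, -0.65, 0, 0, 1, -0.65, 0, 0, 1, -0.65, 0, 0, 1, -0.65, 0, 0],
  "fingers": 1
}}

```text
time_s: 0.78
tool_pos: [0.4926, 0.2041, 0.3041]
eef_rot: [[-0.007, 1.0, -0.0], [1.0, 0.007, 0.001], [0.001, -0.0, -1.0]]
wrist_force: [0.6, -0.8, 0.5]
finger_gap: 0.0857
grasp_force: 0.0
```

Emit:
{"method": "send_rows", "body": {
  "targets": [0.6, 0, 0.1, 0.033, 0.6, 0, 0.1, 0.033, 0.6, 0, 0.1, 0.033, 0.6, 0, 0.1, 0.033]
}}

```text
time_s: 1.27
tool_pos: [0.4956, 0.3192, 0.2834]
eef_rot: [[0.206, 0.979, -0.0], [0.979, -0.206, -0.001], [-0.001, -0.0, -1.0]]
wrist_force: [1.1, -1.2, -0.2]
finger_gap: 0.0855
grasp_force: 0.0
```

```bash
python3 - <<'E'
from h import *
f,z,K,W=grab("wrist"); P=cloud(z,K,W).reshape(-1,3)
s=ctrl.sense();print(s["tool_pos"],s["eef_rot"][:,1])
a=np.radians(-11.9);c=np.array([.487,.3213]);R=np.array([[np.cos(a),-np.sin(a)],[np.sin(a),np.cos(a)]])
k=(abs(P[:,2]-.118)<.006)&(np.hypot(*(P[:,:2]-c).T)<.1); L=(P[k,:2]-c)@R
r=cv2.minAreaRect((P[k,:2]*1000).astype(np.float32));print(r)
for y0 in (-.05,-.03,0.03,.05):
    b=abs(L[:,1]-y0)<.006; print(y0,b.sum(), L[b,0].min() if b.any() else '',L[b,0].max() if b.any() else '')
E
```

```text
[0.49586491 0.31852919 0.28374162] [ 9.78232953e-01 -2.07509522e-01  2.98131525e-04]
((495.0010070800781, 317.2232666015625), (150.19754028320312, 49.716148376464844), 77.97289276123047)
-0.05 218 -0.0007696758421779352 0.018002757899788658
-0.03 237 -0.0005097977879255956 0.018811132535093176
0.03 302 -0.0005548869770602951 0.018178680871176196
0.05 325 -0.0011695137725888627 0.018817659276772588
```

Emit:
{"method": "send_rows", "body": {
  "targets": [0, 0, 0.3, 0, 0, 0, 0.5, 0, 0, 0, 0.56, 0, 0, 0, 0.56, 0]
}}

```text
time_s: 1.82
tool_pos: [0.4957, 0.3193, 0.1726]
eef_rot: [[0.207, 0.978, 0.0], [0.978, -0.207, -0.0], [-0.0, 0.0, -1.0]]
wrist_force: [-0.3, 0.3, 0.3]
finger_gap: 0.0851
grasp_force: 0.0
```

Emit:
{"method": "send_rows", "body": {
  "targets": [0, 0, 0, 0, 0, 0, 0, 0, 0, 0, 0, 0, 0, 0, 0, 0, 0, 0, 0, 0],
  "fingers": 0,
  "newtons": 40
}}

```text
time_s: 2.45
tool_pos: [0.4949, 0.3203, 0.1724]
eef_rot: [[0.206, 0.979, 0.0], [0.979, -0.206, 0.0], [0.0, 0.0, -1.0]]
wrist_force: [-3.5, -1.1, 4.7]
finger_gap: 0.0192
grasp_force: 40.4
```

Emit:
{"method": "send_rows", "body": {
  "targets": [0, 0, -0.1, 0, 0, 0, -0.2, 0, 0, 0, -0.3, 0, 0, 0, -0.4, 0, 0, 0, -0.5, 0]
}}

```text
time_s: 3.08
tool_pos: [0.4947, 0.3197, 0.2716]
eef_rot: [[0.206, 0.979, -0.001], [0.979, -0.206, -0.001], [-0.001, -0.001, -1.0]]
wrist_force: [0.1, 1.1, -3.6]
finger_gap: 0.0191
grasp_force: 39.8
```

Emit:
{"method": "send_rows", "body": {
  "targets": [0, 0, -0.1, 0, 0, 0, -0.2, 0, 0, 0, -0.3, 0, 0, 0, -0.38, 0, 0, 0, -0.4, 0]
}}

```text
time_s: 3.7
tool_pos: [0.4952, 0.3201, 0.3525]
eef_rot: [[0.206, 0.979, 0.001], [0.979, -0.206, 0.0], [0.001, 0.001, -1.0]]
wrist_force: [-0.7, 0.0, -5.1]
finger_gap: 0.019
grasp_force: 39.8
```

Emit:
{"method": "send_rows", "body": {
  "targets": [-0.032, 0.024, 0, 0, -0.09, 0.065, 0, 0, -0.16, 0.118, 0, 0, -0.25, 0.182, 0, 0, -0.35, 0.253, 0, 0]
}}

```text
time_s: 4.32
tool_pos: [0.5308, 0.2392, 0.3517]
eef_rot: [[0.207, 0.978, -0.0], [0.978, -0.207, -0.0], [-0.0, -0.0, -1.0]]
wrist_force: [0.2, 0.4, -4.3]
finger_gap: 0.0189
grasp_force: 39.8
```

Emit:
{"method": "send_rows", "body": {
  "targets": [-0.097, 0.07, 0, 0, -0.194, 0.141, 0, 0, -0.291, 0.211, 0, 0, -0.388, 0.282, 0, 0, -0.485, 0.352, 0, 0]
}}

```text
time_s: 4.95
tool_pos: [0.5795, 0.1293, 0.3517]
eef_rot: [[0.207, 0.978, -0.0], [0.978, -0.207, -0.0], [-0.001, -0.0, -1.0]]
wrist_force: [0.8, 0.2, -3.7]
finger_gap: 0.0194
grasp_force: 39.8
```

Emit:
{"method": "send_rows", "body": {
  "targets": [-0.097, 0.07, 0, 0, -0.194, 0.141, 0, 0, -0.283, 0.206, 0, 0, -0.364, 0.264, 0, 0, -0.43, 0.312, 0, 0]
}}

```text
time_s: 5.58
tool_pos: [0.6228, 0.0333, 0.3519]
eef_rot: [[0.206, 0.978, -0.0], [0.978, -0.206, -0.0], [-0.0, -0.0, -1.0]]
wrist_force: [-0.3, 0.1, -4.6]
finger_gap: 0.0189
grasp_force: 39.8
```

Emit:
{"method": "send_rows", "body": {
  "targets": [-0.05, 0.035, 0, -0.003, -0.075, 0.055, 0, -0.005, -0.085, 0.062, 0, -0.005, -0.085, 0.062, 0, -0.005, -0.085, 0.062, 0, -0.005]
}}

```text
time_s: 6.2
tool_pos: [0.6309, 0.0161, 0.352]
eef_rot: [[0.174, 0.985, 0.0], [0.985, -0.174, 0.0], [0.0, -0.0, -1.0]]
wrist_force: [-0.3, 0.4, -3.6]
finger_gap: 0.0189
grasp_force: 39.8
```

```bash
python3 - <<'E'
from h import *
a=grab("scene"); b=grab("side"); np.savez("b.npz",z=b[1],K=b[2],W=b[3],f=b[0]); np.savez("a.npz",z=a[1],K=a[2],W=a[3],f=a[0])
im=np.hstack([cv2.resize(a[0][100:300,130:400],None,fx=1.45,fy=1.45),cv2.resize(b[0][60:260,150:420],None,fx=1.45,fy=1.45)]); cv2.imwrite("pics/over1.png",im); print(im.shape)
E
```

```text
(290, 784, 3)
```

View pics/over1.png

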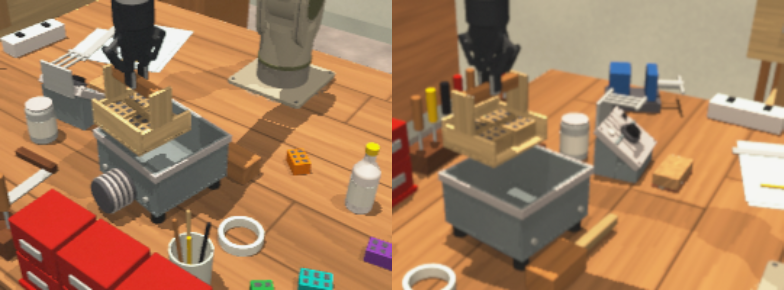

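Emit:
{"method": "send_rows", "body": {
  "targets": [0, 0, 0.08, 0, 0, 0, 0.14, 0, 0, 0, 0.18, 0, 0, 0, 0.2, 0, 0, 0, 0.205, 0],
  "newtons": 20
}}

```text
time_s: 6.92
tool_pos: [0.6311, 0.0154, 0.3125]
eef_rot: [[0.175, 0.985, 0.001], [0.985, -0.175, 0.0], [0.0, 0.001, -1.0]]
wrist_force: [-6.7, -0.3, 10.2]
finger_gap: 0.0194
grasp_force: 41.7
```

Emit:
{"method": "send_rows", "body": {
  "targets": [0, -0.005, 0.01, 0, 0, -0.02, 0.015, 0, 0, -0.04, 0.023, 0]
}}

```text
time_s: 7.3
tool_pos: [0.6255, 0.0164, 0.3106]
eef_rot: [[0.176, 0.984, 0.01], [0.984, -0.176, -0.0], [0.002, 0.01, -1.0]]
wrist_force: [3.6, -1.7, 14.6]
finger_gap: 0.0191
grasp_force: 46.2
```

Emit:
{"method": "send_rows", "body": {
  "targets": [0, -0.02, 0.01, 0, 0, -0.04, 0.018, 0, 0, -0.06, 0.028, 0]
}}

```text
time_s: 7.68
tool_pos: [0.6155, 0.0181, 0.3069]
eef_rot: [[0.176, 0.984, 0.017], [0.984, -0.176, -0.0], [0.003, 0.017, -1.0]]
wrist_force: [9.2, -2.9, 20.0]
finger_gap: 0.0192
grasp_force: 74.2
```

```bash
cat >> h.py <<'E'
def tilt():
    # tote tilt about its y from scene+side clouds: fit plane to back wall/floor region is hard; use bar end & wall pts in tote-yaw frame
    s=ctrl.sense(); print({k:np.round(s[k],3).tolist() for k in ("time_s","tool_pos","wrist_force","finger_gap","grasp_force")})
    c=np.array([.5716,.0262]);a=np.radians(-10.07);R=np.array([[np.cos(a),-np.sin(a)],[np.sin(a),np.cos(a)]])
    ims=[]
    for n in ("scene","side"):
        f,z,K,W=grab(n); P=cloud(z,K,W)
        L=np.dstack([(P[...,:2]-c)@R,P[...,2]]); ims.append(f)
        k=(abs(L[...,0]-.05)<.14)&(abs(L[...,1])<.09)&(L[...,2]>.1)&(f[...,2]>f[...,0].astype(int)+35)
        p=L[k]; e=p[abs(abs(p[:,1])-.075)<.006]  # end wall outer faces/posts
        if len(e)>30: print(n,len(e),"endwall hull",cv2.minAreaRect((e[:,[0,2]]*1000).astype(np.float32)))
    return ims
E
python3 -c "
from h import *
tilt()"
```

```text
{'time_s': 7.675, 'tool_pos': [0.615, 0.018, 0.307], 'wrist_force': [9.24, -2.893, 19.991], 'finger_gap': 0.019, 'grasp_force': 74.214}
scene 986 endwall hull ((51.72505187988281, 189.50970458984375), (131.52374267578125, 134.05567932128906), 88.3351821899414)
side 1058 endwall hull ((44.380409240722656, 193.60804748535156), (135.00238037109375, 121.01806640625), 6.863831520080566)
```

Emit:
{"method": "send_rows", "body": {
  "targets": [0, 0, 0, 0, 0, 0, 0.01, 0, 0, 0, 0.02, 0],
  "fingers": 0.3
}}

```text
time_s: 8.15
tool_pos: [0.611, 0.0192, 0.2962]
eef_rot: [[0.175, 0.985, -0.001], [0.985, -0.175, 0.0], [-0.0, -0.001, -1.0]]
wrist_force: [-2.8, 1.4, 2.5]
finger_gap: 0.0254
grasp_force: 1.5
```

Emit:
{"method": "send_rows", "body": {
  "targets": [0, -0.03, 0.015, 0, 0, -0.06, 0.035, 0, 0, -0.09, 0.055, 0]
}}

```text
time_s: 8.52
tool_pos: [0.5941, 0.022, 0.2864]
eef_rot: [[0.175, 0.985, 0.003], [0.985, -0.175, -0.0], [0.001, 0.003, -1.0]]
wrist_force: [3.2, 0.2, 4.8]
finger_gap: 0.0257
grasp_force: 23.4
```

```bash
python3 -c "
from h import *
a,b=tilt()
im=np.hstack([cv2.resize(a[100:260,150:350],None,fx=2,fy=2),cv2.resize(b[60:220,170:370],None,fx=2,fy=2)]); cv2.imwrite('pics/tip1.png',im)"
```

```text
{'time_s': 8.525, 'tool_pos': [0.594, 0.022, 0.286], 'wrist_force': [3.226, 0.225, 4.847], 'finger_gap': 0.026, 'grasp_force': 23.411}
scene 925 endwall hull ((36.78778076171875, 181.48501586914062), (134.7908172607422, 122.0916519165039), 12.017931938171387)
side 995 endwall hull ((30.22894859313965, 180.99337768554688), (131.54908752441406, 122.84901428222656), 16.07172966003418)
```

View pics/tip1.png

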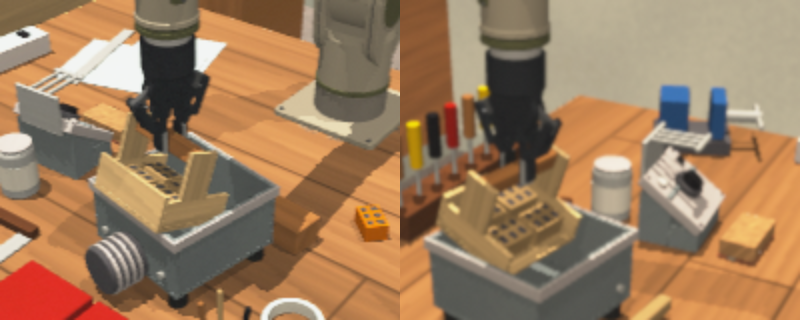

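Emit:
{"method": "send_rows", "body": {
  "targets": [0, 0, 0, 0, 0, -0.03, 0.02, 0, 0, -0.06, 0.04, 0, 0, -0.1, 0.07, 0],
  "fingers": 0.4
}}

```text
time_s: 9.12
tool_pos: [0.5732, 0.0258, 0.271]
eef_rot: [[0.175, 0.985, -0.001], [0.985, -0.175, -0.0], [-0.0, -0.001, -1.0]]
wrist_force: [-1.8, 0.2, -0.9]
finger_gap: 0.0342
grasp_force: 0.7
```

```bash
python3 -c "
from h import *
tilt()"
```

```text
{'time_s': 9.125, 'tool_pos': [0.573, 0.026, 0.271], 'wrist_force': [-1.812, 0.193, -0.905], 'finger_gap': 0.034, 'grasp_force': 0.694}
scene 753 endwall hull ((34.78759765625, 169.94461059570312), (135.4949493408203, 113.73681640625), 12.155960083007812)
side 787 endwall hull ((26.636524200439453, 171.1483612060547), (136.67808532714844, 112.69580841064453), 19.162168502807617)
```

```bash
cat >> h.py <<'E'
def ang(c=(.5716,.0262),yaw=-10.07,w=.16,zmin=.06):
    a=np.radians(yaw);R=np.array([[np.cos(a),-np.sin(a)],[np.sin(a),np.cos(a)]]); c=np.array(c)
    s=ctrl.sense(); print({k:np.round(s[k],3).tolist() for k in ("time_s","tool_pos","wrist_force","finger_gap","grasp_force")})
    ims=[]
    for n in ("scene","side"):
        f,z,K,W=grab(n); P=cloud(z,K,W); ims.append(f)
        L=np.dstack([(P[...,:2]-c)@R,P[...,2]])
        du=L[2:-2,4:]-L[2:-2,:-4]; dv=L[4:,2:-2]-L[:-4,2:-2]; N=np.cross(du,dv); N/=np.linalg.norm(N,axis=-1,keepdims=True)+1e-12
        l=L[2:-2,2:-2]; g=f[2:-2,2:-2].astype(int)
        k=(np.abs(l[...,:2]).max(-1)<w)&(l[...,2]>zmin)&(g[...,2]>g[...,0]+35)&(np.abs(N[...,1])<.15)
        t=np.degrees(np.arctan2(N[k][:,0],N[k][:,2]))%90
        h,e=np.histogram(t,18,(0,90)); print(n,k.sum(),h.tolist())
    return ims
E
python3 -c "
from h import *
ang()"
```

```text
{'time_s': 9.225, 'tool_pos': [0.573, 0.026, 0.271], 'wrist_force': [-2.938, 0.585, -0.511], 'finger_gap': 0.034, 'grasp_force': 1.829}
scene 1126 [49, 44, 60, 86, 75, 60, 55, 82, 88, 87, 114, 86, 91, 55, 22, 18, 22, 32]
side 673 [11, 12, 10, 12, 25, 21, 15, 23, 28, 53, 110, 112, 114, 61, 31, 15, 10, 10]
```

Emit:
{"method": "send_rows", "body": {
  "targets": [0, -0.02, 0.02, 0, 0, -0.04, 0.04, 0, 0, -0.06, 0.06, 0, 0, -0.06, 0.06, 0]
}}

```text
time_s: 9.82
tool_pos: [0.562, 0.0277, 0.2596]
eef_rot: [[0.175, 0.985, 0.0], [0.985, -0.175, -0.0], [0.0, 0.0, -1.0]]
wrist_force: [-0.5, -0.5, -0.8]
finger_gap: 0.0341
grasp_force: 0.0
```

```bash
python3 -c "
from h import *
a,b=ang()
im=np.hstack([cv2.resize(a[100:260,150:350],None,fx=2,fy=2),cv2.resize(b[60:220,170:370],None,fx=2,fy=2)]); cv2.imwrite('pics/tip2.png',im)"
```

```text
{'time_s': 9.825, 'tool_pos': [0.562, 0.028, 0.26], 'wrist_force': [-0.46, -0.452, -0.802], 'finger_gap': 0.034, 'grasp_force': 0.0}
scene 1464 [263, 277, 148, 108, 123, 45, 30, 47, 35, 31, 29, 19, 29, 17, 23, 29, 53, 158]
side 697 [80, 28, 12, 16, 25, 14, 5, 5, 5, 18, 35, 31, 18, 19, 40, 86, 132, 128]
```

View pics/tip2.png

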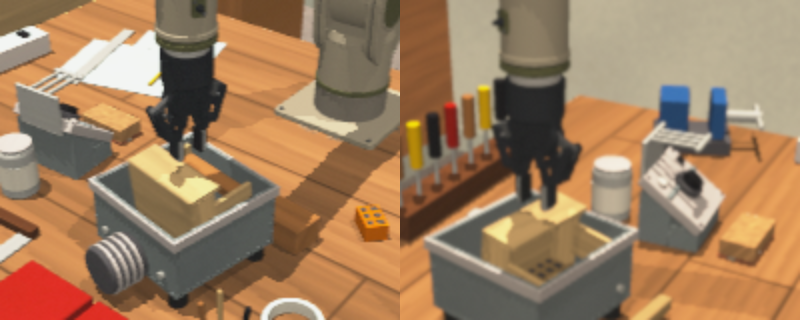

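Emit:
{"method": "send_rows", "body": {
  "targets": [0, 0, -0.2, 0, 0, 0, -0.4, 0, 0, 0, -0.5, 0, 0.1, -0.1, -0.5, 0],
  "fingers": 1
}}

```text
time_s: 10.42
tool_pos: [0.5471, 0.0494, 0.3618]
eef_rot: [[0.179, 0.984, 0.004], [0.984, -0.179, -0.0], [0.001, 0.004, -1.0]]
wrist_force: [-0.2, 0.7, -0.0]
finger_gap: 0.0856
grasp_force: 0.0
```

```bash
python3 -c "
from h import *
ang()
f,z,K,W=grab('wrist'); np.savez('w2.npz',f=f,z=z,K=K,W=W); cv2.imwrite('pics/w2.png',f)
P=cloud(z,K,W).reshape(-1,3); a=np.radians(-10.07);R=np.array([[np.cos(a),-np.sin(a)],[np.sin(a),np.cos(a)]])
L=(P[:,:2]-[.5716,.0262])@R
"
```

```text
{'time_s': 10.425, 'tool_pos': [0.547, 0.049, 0.362], 'wrist_force': [-0.223, 0.734, -0.038], 'finger_gap': 0.086, 'grasp_force': 0.0}
scene 1120 [77, 23, 4, 3, 5, 5, 5, 39, 17, 24, 11, 22, 40, 43, 92, 204, 301, 205]
side 715 [67, 23, 18, 20, 29, 13, 8, 4, 6, 15, 28, 22, 13, 22, 71, 109, 145, 102]
```

View pics/w2.png

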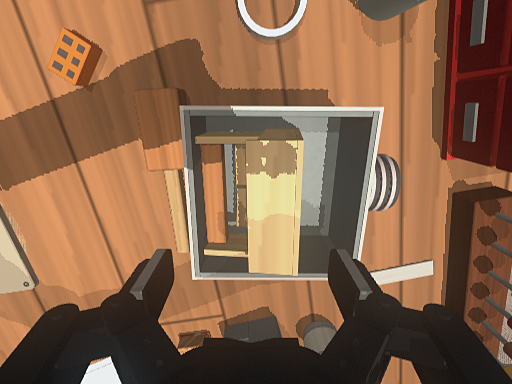

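```bash
python3 -c "
from h import *
d=np.load('w2.npz'); P=cloud(d['z'],d['K'],d['W']); a=np.radians(-10.07);R=np.array([[np.cos(a),-np.sin(a)],[np.sin(a),np.cos(a)]])
L=np.dstack([(P[...,:2]-[.5716,.0262])@R,P[...,2]])*1000
for v in (112,135,141,150,165,180,200,220,240,248,253,260):
    print(v,[(u,)+tuple(L[v,u].round().astype(int)) for u in (198,205,215,222,230,238,243,250,275,297,303,315)])
print('post cols')
for u in (228,236):
    print(u,[(v,)+tuple(L[v,u].round().astype(int)) for v in range(128,150,3)],[(v,)+tuple(L[v,u].round().astype(int)) for v in range(230,266,3)])
"
```

```text
112 [(198, np.int64(-83), np.int64(96), np.int64(139)), (205, np.int64(-76), np.int64(96), np.int64(140)), (215, np.int64(-66), np.int64(96), np.int64(139)), (222, np.int64(-59), np.int64(96), np.int64(138)), (230, np.int64(-51), np.int64(96), np.int64(140)), (238, np.int64(-42), np.int64(96), np.int64(139)), (243, np.int64(-37), np.int64(96), np.int64(139)), (250, np.int64(-30), np.int64(96), np.int64(139)), (275, np.int64(-5), np.int64(96), np.int64(140)), (297, np.int64(18), np.int64(96), np.int64(139)), (303, np.int64(24), np.int64(96), np.int64(139)), (315, np.int64(36), np.int64(96), np.int64(140))]
135 [(198, np.int64(-92), np.int64(68), np.int64(98)), (205, np.int64(-82), np.int64(70), np.int64(110)), (215, np.int64(-70), np.int64(70), np.int64(111)), (222, np.int64(-62), np.int64(70), np.int64(114)), (230, np.int64(-53), np.int64(70), np.int64(114)), (238, np.int64(-44), np.int64(71), np.int64(116)), (243, np.int64(-38), np.int64(71), np.int64(116)), (250, np.int64(-30), np.int64(71), np.int64(119)), (275, np.int64(-2), np.int64(71), np.int64(123)), (297, np.int64(21), np.in
[... 7763 characters left out ...]
88), np.int64(36)), (233, np.int64(-52), np.int64(-93), np.int64(36)), (236, np.int64(-50), np.int64(-72), np.int64(87)), (239, np.int64(-49), np.int64(-72), np.int64(96)), (242, np.int64(-49), np.int64(-72), np.int64(104)), (245, np.int64(-9223372036854775808), np.int64(-9223372036854775808), np.int64(-9223372036854775808)), (248, np.int64(-48), np.int64(-71), np.int64(122)), (251, np.int64(-48), np.int64(-71), np.int64(129)), (254, np.int64(-48), np.int64(-76), np.int64(128)), (257, np.int64(-49), np.int64(-96), np.int64(102)), (260, np.int64(-49), np.int64(-96), np.int64(110)), (263, np.int64(-49), np.int64(-96), np.int64(117))]<string>:9: RuntimeWarning: invalid value encountered in cast
```

Emit:
{"method": "send_rows", "body": {
  "targets": [0.24, -0.1, 0, -0.03, 0.24, -0.1, 0, -0.06, 0.24, -0.1, 0, -0.09, 0.24, -0.1, 0, -0.12, 0.24, -0.1, 0, -0.15],
  "fingers": 0.19
}}

```text
time_s: 11.2
tool_pos: [0.5351, 0.1009, 0.3596]
eef_rot: [[-0.694, 0.72, 0.0], [0.72, 0.694, -0.0], [-0.0, -0.0, -1.0]]
wrist_force: [-0.5, 0.3, -0.5]
finger_gap: 0.0162
grasp_force: 0.0
```

Emit:
{"method": "send_rows", "body": {
  "targets": [0, 0, 0, -0.03, 0, 0, 0, -0.06, 0, 0, 0, -0.09, 0, 0, 0, -0.1, 0, 0, 0, -0.1]
}}

```text
time_s: 11.82
tool_pos: [0.535, 0.101, 0.3596]
eef_rot: [[-0.983, 0.181, 0.0], [0.181, 0.983, -0.0], [-0.0, -0.0, -1.0]]
wrist_force: [-0.0, 0.0, -0.0]
finger_gap: 0.0165
grasp_force: 0.0
```

```bash
cat >> h.py <<'E'
A0=np.radians(-10.07);RH=np.array([[np.cos(A0),-np.sin(A0)],[np.sin(A0),np.cos(A0)]]);CH=np.array([.5716,.0262])
def hop(p): p=np.asarray(p,float); return np.r_[(p[:2]-CH)@RH,p[2]]
E
python3 -c "
from h import *
s=ctrl.sense(); print('tcp hop',hop(s['tool_pos']).round(4),s['eef_rot'].round(3).tolist(),s['q'].round(1),s['finger_gap'])
f,z,K,W=grab('wrist'); P=cloud(z,K,W); L=np.dstack([(P[...,:2]-CH)@RH,P[...,2]])*1000
k=(abs(L[...,0]+60)<25)&(abs(L[...,1]-67)<15)&(L[...,2]>114)&(L[...,2]<136)
p=L[k]; print(k.sum()); 
for x0 in (-80,-65,-48,-38):
    q=p[abs(p[:,0]-x0)<5]; print(x0,len(q),np.percentile(q[:,1],[3,50,97]).round(1) if len(q) else '',np.percentile(q[:,2],[50]) if len(q) else '')
"
```

```text
tcp hop [-0.0491  0.0673  0.3596] [[-0.983, 0.181, 0.0], [0.181, 0.983, -0.0], [-0.0, -0.0, -1.0]] [ -2.6   8.2 -14.4  90.4   2.1  81.6  62.4] 0.016496330188827808
315
-80 71 [62.2 65.6 70. ] [124.42801985]
-65 63 [63.1 66.5 69.9] [126.47573191]
-48 61 [62.9 66.4 69.8] [128.57521813]
-38 47 [62.9 66.3 70.5] [129.83358803]
```

Emit:
{"method": "send_rows", "body": {
  "targets": [0, -0.0045, 0.3, 0, 0, -0.0045, 0.55, 0, 0, -0.0045, 0.7, 0, 0, -0.0045, 0.7, 0]
}}

```text
time_s: 12.38
tool_pos: [0.5335, 0.1003, 0.2177]
eef_rot: [[-0.983, 0.181, -0.004], [0.181, 0.983, -0.001], [0.004, -0.002, -1.0]]
wrist_force: [0.6, -0.4, 1.3]
finger_gap: 0.0165
grasp_force: 0.0
```

Emit:
{"method": "send_rows", "body": {
  "targets": [0, 0, 0.08, 0, 0, 0, 0.14, 0, 0, 0, 0.188, 0, 0, 0, 0.188, 0]
}}

```text
time_s: 12.88
tool_pos: [0.5342, 0.1007, 0.1815]
eef_rot: [[-0.984, 0.18, -0.001], [0.18, 0.984, -0.0], [0.001, -0.0, -1.0]]
wrist_force: [0.7, -0.6, 0.8]
finger_gap: 0.0166
grasp_force: 0.0
```

Emit:
{"method": "send_rows", "body": {
  "targets": [0, 0, 0, 0, 0, 0, 0, 0, 0, 0, 0, 0],
  "fingers": 0,
  "newtons": 50
}}

```text
time_s: 13.25
tool_pos: [0.5346, 0.1009, 0.1824]
eef_rot: [[-0.984, 0.18, 0.0], [0.18, 0.984, 0.0], [-0.0, 0.0, -1.0]]
wrist_force: [0.1, -0.4, -1.1]
finger_gap: 0.0072
grasp_force: 50.5
```

Emit:
{"method": "send_rows", "body": {
  "targets": [0, 0, -0.05, 0, 0, 0, -0.13, 0, 0, 0, -0.22, 0, 0, 0, -0.32, 0, 0, 0, -0.4, 0]
}}

```text
time_s: 13.88
tool_pos: [0.5346, 0.101, 0.2641]
eef_rot: [[-0.984, 0.18, 0.001], [0.18, 0.984, 0.0], [-0.001, 0.001, -1.0]]
wrist_force: [-0.2, 0.5, -2.5]
finger_gap: 0.0068
grasp_force: 50.2
```

```bash
python3 -c "
from h import *
a,b=ang()
im=np.hstack([cv2.resize(a[80:260,150:350],None,fx=2,fy=2),cv2.resize(b[40:220,170:370],None,fx=2,fy=2)]); cv2.imwrite('pics/lift.png',im)"
```

```text
{'time_s': 13.875, 'tool_pos': [0.535, 0.101, 0.264], 'wrist_force': [-0.17, 0.473, -2.494], 'finger_gap': 0.007, 'grasp_force': 50.246}
scene 1790 [150, 56, 45, 77, 81, 101, 47, 25, 24, 16, 19, 17, 18, 47, 107, 278, 361, 321]
side 543 [78, 30, 11, 20, 16, 17, 3, 11, 15, 18, 38, 22, 16, 19, 36, 52, 66, 75]
```

View pics/lift.png

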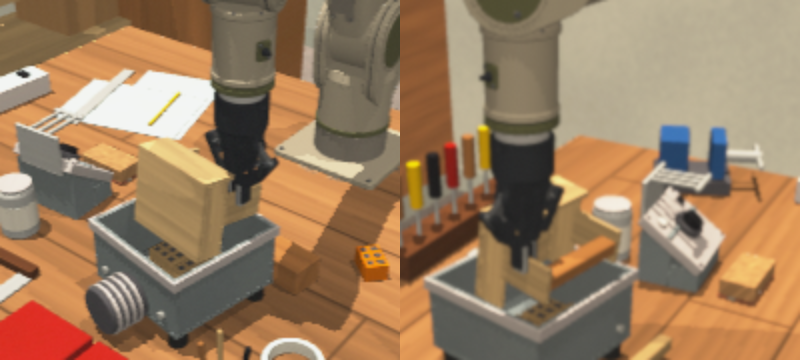

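Emit:
{"method": "send_rows", "body": {
  "targets": [-0.1, 0, 0, 0, -0.2, 0, 0, 0, -0.26, 0, -0.01, 0, -0.32, 0, -0.02, 0, -0.37, 0, -0.025, 0]
}}

```text
time_s: 14.6
tool_pos: [0.6061, 0.088, 0.267]
eef_rot: [[-0.984, 0.179, -0.004], [0.179, 0.984, 0.0], [0.004, -0.001, -1.0]]
wrist_force: [-13.7, 1.8, 5.2]
finger_gap: 0.0068
grasp_force: 51.7
```

Emit:
{"method": "send_rows", "body": {
  "targets": [-0.03, 0, -0.025, 0, -0.06, 0, -0.05, 0, -0.09, 0, -0.07, 0, -0.13, 0, -0.09, 0, -0.13, 0, -0.09, 0]
}}

```text
time_s: 15.22
tool_pos: [0.6332, 0.0828, 0.2854]
eef_rot: [[-0.984, 0.18, 0.0], [0.18, 0.984, 0.0], [-0.0, 0.0, -1.0]]
wrist_force: [-3.6, 0.2, 0.2]
finger_gap: 0.007
grasp_force: 50.0
```

```bash
python3 -c "
from h import *
ang(w=.2,zmin=.145);print(hop(ctrl.sense()['tool_pos']))"
```

```text
{'time_s': 15.225, 'tool_pos': [0.633, 0.083, 0.285], 'wrist_force': [-3.641, 0.205, 0.236], 'finger_gap': 0.007, 'grasp_force': 50.021}
scene 1432 [58, 127, 236, 395, 225, 92, 64, 44, 24, 18, 14, 21, 16, 12, 7, 7, 28, 44]
side 337 [17, 39, 48, 31, 44, 35, 13, 18, 10, 10, 11, 14, 1, 9, 7, 6, 9, 15]
[0.05051541 0.0665003  0.28533605]
```

Emit:
{"method": "send_rows", "body": {
  "targets": [-0.04, 0, -0.02, 0, -0.08, 0, -0.04, 0, -0.12, 0, -0.055, 0, -0.16, 0, -0.065, 0, -0.2, 0, -0.07, 0]
}}

```text
time_s: 15.95
tool_pos: [0.6728, 0.0756, 0.2993]
eef_rot: [[-0.984, 0.18, 0.0], [0.18, 0.984, 0.0], [-0.0, 0.0, -1.0]]
wrist_force: [-4.5, 0.7, -2.0]
finger_gap: 0.0069
grasp_force: 48.7
```

Emit:
{"method": "send_rows", "body": {
  "targets": [-0.04, 0, 0, 0, -0.08, 0, 0.01, 0, -0.12, 0, 0.015, 0, -0.13, 0, 0.02, 0, -0.13, 0, 0.02, 0]
}}

```text
time_s: 16.58
tool_pos: [0.6989, 0.071, 0.2965]
eef_rot: [[-0.984, 0.18, 0.003], [0.18, 0.984, 0.0], [-0.003, 0.001, -1.0]]
wrist_force: [-2.1, 1.2, 6.4]
finger_gap: 0.0069
grasp_force: 49.2
```

```bash
python3 -c "
from h import *
ang(w=.25,zmin=.145);print(hop(ctrl.sense()['tool_pos']))"
```

```text
{'time_s': 16.575, 'tool_pos': [0.699, 0.071, 0.296], 'wrist_force': [-2.066, 1.189, 6.409], 'finger_gap': 0.007, 'grasp_force': 49.237}
scene 1208 [48, 119, 105, 43, 30, 100, 71, 47, 68, 114, 116, 100, 81, 45, 24, 16, 39, 42]
side 655 [17, 11, 13, 12, 13, 18, 18, 30, 50, 92, 88, 80, 68, 43, 26, 26, 26, 24]
[0.11749429 0.06637665 0.29650367]
```

Emit:
{"method": "send_rows", "body": {
  "targets": [0, 0, -0.06, 0, 0, 0, -0.14, 0, 0, 0, -0.24, 0, 0, 0, -0.32, 0, 0, 0, -0.33, 0]
}}

```text
time_s: 17.3
tool_pos: [0.6982, 0.0709, 0.363]
eef_rot: [[-0.984, 0.18, 0.003], [0.18, 0.984, 0.0], [-0.003, 0.001, -1.0]]
wrist_force: [-0.6, 0.5, -2.7]
finger_gap: 0.0068
grasp_force: 48.7
```

Emit:
{"method": "send_rows", "body": {
  "targets": [0.07, 0.06, 0, 0, 0.2, 0.17, 0, 0, 0.37, 0.31, 0, 0, 0.54, 0.45, 0, 0, 0.718, 0.597, 0, 0]
}}

```text
time_s: 17.92
tool_pos: [0.5757, 0.2161, 0.3603]
eef_rot: [[-0.984, 0.179, -0.001], [0.179, 0.984, -0.0], [0.001, -0.0, -1.0]]
wrist_force: [1.2, -0.6, -2.4]
finger_gap: 0.0068
grasp_force: 48.8
```

Emit:
{"method": "send_rows", "body": {
  "targets": [0.18, 0.15, 0, 0, 0.36, 0.3, 0, 0, 0.54, 0.45, 0, 0, 0.66, 0.55, 0, 0, 0.718, 0.597, 0, 0]
}}

```text
time_s: 18.55
tool_pos: [0.4556, 0.3594, 0.3606]
eef_rot: [[-0.984, 0.176, -0.001], [0.176, 0.984, -0.0], [0.001, -0.0, -1.0]]
wrist_force: [-0.1, -0.0, -2.2]
finger_gap: 0.0069
grasp_force: 48.8
```

```bash
python3 -c "
from h import *
ang(c=(.49,.28),w=.13,zmin=.19)
f,z,K,W=grab('side'); P=cloud(z,K,W); g=f.astype(int)
k=(abs(P[...,0]-.49)<.13)&(abs(P[...,1]-.28)<.15)&(P[...,2]>.1)&(g[...,2]>g[...,0]+35)
p=P[k]; print('low z',np.percentile(p[:,2],[0.5,1,2]), p[p[:,2]<np.percentile(p[:,2],2)].mean(0))
"
```

```text
{'time_s': 18.55, 'tool_pos': [0.456, 0.359, 0.361], 'wrist_force': [-0.089, -0.019, -2.209], 'finger_gap': 0.007, 'grasp_force': 48.779}
scene 722 [19, 14, 13, 8, 8, 24, 28, 60, 53, 95, 81, 69, 79, 59, 42, 17, 16, 37]
side 1739 [24, 26, 22, 26, 11, 34, 52, 96, 171, 195, 375, 289, 170, 97, 69, 41, 17, 24]
low z [0.10592776 0.11210971 0.12721949] [0.36962433 0.41797223 0.11238921]
```

Emit:
{"method": "send_rows", "body": {
  "targets": [-0.03, 0, 0.2, 0, -0.03, 0, 0.45, 0, -0.03, 0, 0.65, 0, -0.03, 0, 0.78, 0, -0.03, 0, 0.82, 0]
}}

```text
time_s: 19.32
tool_pos: [0.4648, 0.3544, 0.1953]
eef_rot: [[-0.983, 0.182, -0.002], [0.182, 0.983, -0.002], [0.001, -0.003, -1.0]]
wrist_force: [0.2, 0.7, -1.6]
finger_gap: 0.0067
grasp_force: 48.9
```

Emit:
{"method": "send_rows", "body": {
  "targets": [0, 0, 0.04, 0, 0, 0, 0.07, 0, 0, 0, 0.1, 0, 0, 0, 0.13, 0, 0, 0, 0.13, 0]
}}

```text
time_s: 19.95
tool_pos: [0.464, 0.3563, 0.1707]
eef_rot: [[-0.984, 0.18, -0.0], [0.18, 0.984, -0.0], [0.0, -0.0, -1.0]]
wrist_force: [-0.1, -0.8, -2.2]
finger_gap: 0.0067
grasp_force: 48.9
```

Not touching yet; go slowly lower while drifting in +x.

Emit:
{"method": "send_rows", "body": {
  "targets": [0, 0, 0.02, 0, 0, 0, 0.04, 0, 0, 0, 0.06, 0]
}}

```text
time_s: 20.32
tool_pos: [0.4688, 0.3582, 0.165]
eef_rot: [[-0.983, 0.181, 0.012], [0.181, 0.983, 0.006], [-0.01, 0.008, -1.0]]
wrist_force: [9.8, -3.5, 38.3]
finger_gap: 0.0069
grasp_force: 57.7
```

Emit:
{"method": "send_rows", "body": {
  "targets": [0, 0, 0.02, 0, 0, 0, 0.04, 0, 0, 0, 0.06, 0]
}}

```text
time_s: 20.7
tool_pos: [0.475, 0.3594, 0.1588]
eef_rot: [[-0.983, 0.184, 0.026], [0.184, 0.983, 0.013], [-0.023, 0.018, -1.0]]
wrist_force: [24.1, -4.4, 59.9]
finger_gap: 0.0068
grasp_force: 74.4
```

Emit:
{"method": "send_rows", "body": {
  "targets": [0, 0, -0.04, 0, 0, 0, -0.07, 0, 0, 0, -0.08, 0]
}}

```text
time_s: 21.08
tool_pos: [0.4635, 0.3564, 0.1626]
eef_rot: [[-0.984, 0.179, -0.001], [0.179, 0.984, -0.001], [0.001, -0.001, -1.0]]
wrist_force: [-1.4, -0.7, -2.6]
finger_gap: 0.007
grasp_force: 58.5
```

```bash
python3 -c "
from h import *
a,b=ang(c=(.49,.28),w=.13,zmin=.03)
im=np.hstack([cv2.resize(a[140:300,240:440],None,fx=2,fy=2),cv2.resize(b[120:360,110:310],None,fx=2,fy=2)[:320]]); cv2.imwrite('pics/down.png',im)"
```

```text
{'time_s': 21.075, 'tool_pos': [0.464, 0.356, 0.163], 'wrist_force': [-1.388, -0.695, -2.603], 'finger_gap': 0.007, 'grasp_force': 58.454}
scene 1264 [39, 17, 21, 33, 43, 57, 100, 117, 103, 113, 105, 113, 109, 103, 64, 50, 37, 40]
side 1242 [55, 81, 56, 28, 15, 17, 16, 33, 33, 60, 130, 217, 134, 91, 87, 58, 51, 80]
```

View pics/down.png

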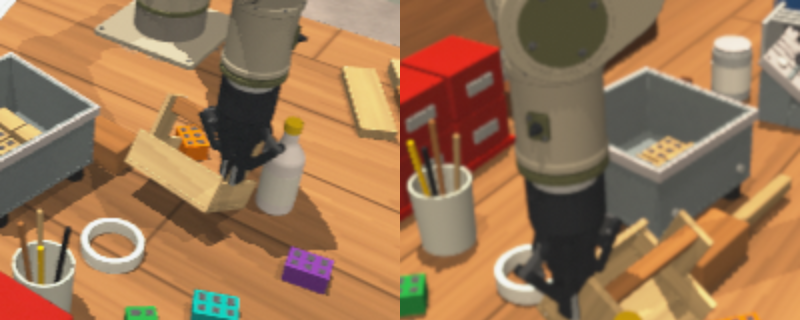

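Emit:
{"method": "send_rows", "body": {
  "targets": [0, 0, 0, 0, 0, 0, 0, 0, 0, 0, 0, 0],
  "fingers": 0.22,
  "newtons": 40
}}

```text
time_s: 21.55
tool_pos: [0.464, 0.3565, 0.163]
eef_rot: [[-0.984, 0.18, -0.0], [0.18, 0.984, -0.0], [0.0, -0.0, -1.0]]
wrist_force: [0.6, -0.5, 0.1]
finger_gap: 0.0188
grasp_force: 0.0
```

Emit:
{"method": "send_rows", "body": {
  "targets": [-0.04, 0, 0, 0, -0.09, 0, 0, 0, -0.14, 0, 0.01, 0, -0.19, 0, 0.02, 0, -0.24, 0, 0.03, 0]
}}

```text
time_s: 22.18
tool_pos: [0.5121, 0.3475, 0.1568]
eef_rot: [[-0.984, 0.18, -0.0], [0.18, 0.984, -0.0], [0.0, -0.0, -1.0]]
wrist_force: [0.1, -0.0, -1.4]
finger_gap: 0.0189
grasp_force: 0.0
```

```bash
python3 -c "
from h import *
a,b=ang(c=(.49,.28),w=.13,zmin=.03)"
```

```text
{'time_s': 22.175, 'tool_pos': [0.512, 0.348, 0.157], 'wrist_force': [0.071, -0.042, -1.417], 'finger_gap': 0.019, 'grasp_force': 0.0}
scene 967 [52, 43, 36, 29, 56, 89, 103, 100, 108, 76, 69, 42, 26, 17, 17, 19, 31, 54]
side 828 [124, 139, 58, 18, 14, 8, 7, 10, 10, 57, 77, 28, 32, 17, 28, 35, 75, 91]
```

```bash
cat >> h.py <<'E'
def tote():
    c=np.array([.49,.28]);T=[]
    for n in ("scene","side"):
        f,z,K,W=grab(n); P=cloud(z,K,W); g=f.astype(int)
        k=(abs(P[...,0]-.5)<.14)&(abs(P[...,1]-.29)<.13)&(P[...,2]>.03)&(P[...,2]<.2)&(g[...,2]>g[...,0]+35)&(np.hypot(P[...,0]-.37,P[...,1]-.40)>.045)
        T.append(P[k])
    T=np.vstack(T)
    for lo,hi in [(.036,.06),(.11,.125),(.125,.2)]:
        k=(T[:,2]>lo)&(T[:,2]<hi); print(lo,hi,k.sum(),cv2.minAreaRect((T[k,:2]*1000).astype(np.float32)) if k.sum()>5 else '')
    return T
E
python3 -c "
from h import *
T=tote(); print(np.percentile(T[:,2],[50,90,99,99.9]))"
```

```text
0.036 0.06 1363 ((438.875, 265.3777770996094), (134.65948486328125, 215.4364776611328), 11.435038566589355)
0.11 0.125 715 ((468.9527282714844, 302.4921569824219), (112.67350006103516, 154.1966094970703), 11.44761848449707)
0.125 0.2 90 ((513.7239990234375, 349.60992431640625), (131.0366973876953, 29.18251609802246), 78.23716735839844)
[0.05761577 0.11819515 0.17885501 0.19712691]
```

Emit:
{"method": "send_rows", "body": {
  "targets": [0, 0, -0.1, 0, 0, 0, -0.3, 0, 0, 0, -0.6, 0, 0, 0, -0.9, 0, 0, 0, -0.9, 0]
}}

```text
time_s: 23.0
tool_pos: [0.5118, 0.3493, 0.3447]
eef_rot: [[-0.984, 0.179, 0.009], [0.179, 0.984, 0.006], [-0.008, 0.008, -1.0]]
wrist_force: [-1.5, 0.4, -0.1]
finger_gap: 0.0187
grasp_force: 0.0
```

Emit:
{"method": "send_rows", "body": {
  "targets": [0.1, -0.3, 0, 0.03, 0.1, -0.6, 0, 0.06, 0.1, -0.9, 0, 0.09, 0.1, -0.9, 0, 0.12, 0.1, -0.9, 0, 0.15]
}}

```text
time_s: 23.62
tool_pos: [0.4588, 0.1738, 0.338]
eef_rot: [[-0.431, 0.902, 0.001], [0.902, 0.431, 0.0], [-0.0, 0.001, -1.0]]
wrist_force: [-0.1, 0.8, -0.7]
finger_gap: 0.019
grasp_force: 0.0
```

```bash
python3 -c "
from h import *
T=tote(); 
for c in [(.49,.28)]:
    a=np.radians(-11.4);R=np.array([[np.cos(a),-np.sin(a)],[np.sin(a),np.cos(a)]])
    L=(T[:,:2]-c)@R
    k=(T[:,2]>.1)&(T[:,2]<.13); print('posts/bar',L[k].min(0),L[k].max(0),np.percentile(T[k,2],[50,95,99]))
    for lo,hi in((-.09,-.05),(-.05,0),(0,.05),(.05,.09)):
        q=k&(L[:,1]>lo)&(L[:,1]<hi); print(lo,q.sum(),np.percentile(T[q,2],95) if q.any() else '',np.percentile(L[q,0],[2,98]) if q.any() else '')
    q=(L[:,0]>.03)&(T[:,2]<.08); print('back wall top z',np.percentile(T[q,2],[95,99]),L[q,0].max())
# blocks in hopper
f,z,K,W=grab('scene');f2,z2,K2,W2=grab('side')
for f,z,K,W in ((f,z,K,W),(f2,z2,K2,W2)):
    P=cloud(z,K,W); L=np.dstack([(P[...,:2]-CH)@RH,P[...,2]]); g=f.astype(int)
    k=(np.abs(L[...,:2]).max(-1)<.092)&(g[...,2]>g[...,0]+30)&(L[...,2]<.2); print('wood in hopper',k.sum(),L[k].min(0).round(3),L[k].max(0).round(3))
"
```

```text
0.036 0.06 1395 ((440.5498046875, 266.76007080078125), (133.48439025878906, 217.08726501464844), 8.491287231445312)
0.11 0.125 933 ((439.9600830078125, 296.6752624511719), (53.187591552734375, 153.82557678222656), 11.563594818115234)
0.125 0.2 0 
posts/bar [-0.10368079 -0.07172963] [0.00034811 0.08478597] [0.11569056 0.11941197 0.12027993]
-0.09 172 0.11904257919332903 [-0.04968318 -0.00147136]
-0.05 360 0.11922672477204138 [-0.05962946 -0.00583389]
0 383 0.11948934627169835 [-0.08147067 -0.04121461]
0.05 337 0.11951195527478262 [-0.0957277  -0.05678735]
back wall top z [0.05307288 0.05390477] 0.030392637990073128
wood in hopper 677 [-0.09  -0.091 -0.006] [0.092 0.092 0.136]
wood in hopper 462 [-0.092 -0.091 -0.003] [0.091 0.092 0.079]
```

```bash
python3 -c "
from h import *
A=np.load('A0.npy')
def cap(P,g): 
    k=(g[:,2]>180)&(g[:,1]>150)&(g[:,0]<90)&(np.hypot(P[:,0]-.37,P[:,1]-.40)<.1)&(P[:,2]>.12); return P[k].mean(0).round(4),k.sum()
def org(P,g,z0=.02):
    k=(g[:,2]>200)&(g[:,1]>90)&(g[:,1]<160)&(g[:,0]<60)&(np.hypot(P[:,0]-.335,P[:,1]-.235)<.08)&(P[:,2]>.02); return P[k].mean(0).round(4),k.sum()
def wht(P,g):
    k=(g.min(1)>170)&(np.hypot(P[:,0]-.61,P[:,1]-.26)<.1)&(P[:,2]>.015)&(P[:,2]<.035); return P[k].mean(0).round(4),k.sum()
B=[]
for n in ('scene','side'):
    f,z,K,W=grab(n); P=cloud(z,K,W).reshape(-1,3); o=np.isfinite(P[:,0]); B.append(np.c_[P,f.reshape(-1,3)][o])
    d=np.load(n+'0.npz'); P0=cloud(d['z'],d['K'],d['W']).reshape(-1,3);g0=d['f'].reshape(-1,3).astype(int)
    for fn in (cap,org,wht): print(n,fn.__name__,fn(P0,g0),fn(B[-1][:,:3],B[-1][:,3:].astype(int)))
"
```

```text
scene cap (array([0.3724, 0.3983, 0.1581]), np.int64(40)) (array([0.3722, 0.3984, 0.158 ]), np.int64(41))
scene org (array([0.3376, 0.2333, 0.0296]), np.int64(83)) (array([0.3275, 0.2017, 0.0292]), np.int64(2))
scene wht (array([0.6119, 0.2584, 0.0216]), np.int64(208)) (array([0.6114, 0.2587, 0.0218]), np.int64(204))
side cap (array([0.3684, 0.401 , 0.1602]), np.int64(116)) (array([0.3694, 0.4003, 0.1594]), np.int64(117))
side org (array([0.3312, 0.2385, 0.0321]), np.int64(232)) (array([0.3187, 0.2398, 0.0321]), np.int64(34))
side wht (array([0.6233, 0.2571, 0.024 ]), np.int64(154)) (array([0.606 , 0.2618, 0.024 ]), np.int64(244))
```

Emit:
{"method": "send_rows", "body": {
  "targets": [-0.26, -0.1, 0, 0, -0.52, -0.21, 0, 0, -0.78, -0.32, 0, 0, -0.98, -0.4, 0, 0],
  "fingers": 0
}}

```text
time_s: 24.42
tool_pos: [0.4728, -0.0393, 0.3373]
eef_rot: [[-0.438, 0.899, 0.0], [0.899, 0.438, -0.0], [-0.0, 0.0, -1.0]]
wrist_force: [1.8, 0.1, 0.9]
finger_gap: -0.0001
grasp_force: 0.0
```

Emit:
{"method": "send_rows", "body": {
  "targets": [-0.26, -0.1, 0, 0, -0.52, -0.21, 0, 0, -0.78, -0.32, 0, 0, -0.98, -0.4, 0, 0, -0.98, -0.4, 0, 0]
}}

```text
time_s: 25.05
tool_pos: [0.4859, -0.2517, 0.3367]
eef_rot: [[-0.435, 0.901, -0.001], [0.901, 0.435, -0.001], [-0.001, -0.001, -1.0]]
wrist_force: [-0.9, 0.5, -0.4]
finger_gap: -0.0002
grasp_force: 0.0
```

Emit:
{"method": "send_rows", "body": {
  "targets": [-0.2, -0.08, 0, -0.03, -0.38, -0.15, 0, -0.06, -0.38, -0.15, 0, -0.09, -0.38, -0.15, 0, -0.12, -0.38, -0.15, 0, -0.15]
}}

```text
time_s: 25.68
tool_pos: [0.4934, -0.3286, 0.337]
eef_rot: [[-0.985, 0.17, -0.0], [0.17, 0.985, 0.001], [0.0, 0.001, -1.0]]
wrist_force: [0.1, 0.1, 0.2]
finger_gap: 0.0
grasp_force: 0.0
```

Emit:
{"method": "send_rows", "body": {
  "targets": [0, 0, 0, -0.03, 0, 0, 0, -0.03]
}}

```text
time_s: 25.92
tool_pos: [0.4933, -0.3288, 0.3371]
eef_rot: [[-1.0, -0.009, 0.0], [-0.009, 1.0, 0.001], [-0.0, 0.001, -1.0]]
wrist_force: [0.1, 0.2, 0.1]
finger_gap: 0.0002
grasp_force: 0.0
```

```bash
python3 -c "
from h import *
s=ctrl.sense(); print(s['tool_pos'],s['eef_rot'].round(3).tolist(),s['q'].round(1))
f,z,K,W=grab('wrist'); np.savez('w3.npz',f=f,z=z,K=K,W=W); P=cloud(z,K,W)
B=[np.c_[P.reshape(-1,3),f.reshape(-1,3)]]
for n in ('scene','side'):
    d=np.load(n+'0.npz'); B.append(np.c_[cloud(d['z'],d['K'],d['W']).reshape(-1,3),d['f'].reshape(-1,3)])
for i,Q in enumerate(B):
    Q=Q[np.isfinite(Q[:,0])]
    m=(abs(Q[:,0]-.5)<.1)&(abs(Q[:,1]+.33)<.1); Q=Q[m]
    k=(Q[:,2]>.155)&(Q[:,2]<.18); print(i,m.sum(),'guard',k.sum(),cv2.minAreaRect((Q[k,:2]*1000).astype(np.float32)) if k.sum()>5 else '')
    # plane of face: z 50..115 grey
    k=(Q[:,2]>.05)&(Q[:,2]<.13)&(Q[:,3:].max(1)<75); print(' dark',k.sum(),Q[k,:3].mean(0) if k.sum() else '', Q[k,:3].min(0) if k.sum() else '',Q[k,:3].max(0) if k.sum() else '')
"
```

```text
[ 0.49331665 -0.32879423  0.33706796] [[-1.0, -0.009, 0.0], [-0.009, 1.0, 0.001], [-0.0, 0.001, -1.0]] [ 22.5  13.9   8.2  86.5  -2.   79.8 121.3]
0 52437 guard 3315 ((507.8873291015625, -332.40716552734375), (92.95150756835938, 98.96531677246094), 4.849393367767334)
 dark 603 [ 0.4839742  -0.34440337  0.09985497] [ 0.43337835 -0.39867102  0.05077233] [ 0.52522464 -0.27331614  0.11471539]
1 1978 guard 238 ((510.02752685546875, -330.87408447265625), (94.8357162475586, 102.8660888671875), 4.319121837615967)
 dark 37 [ 0.48866499 -0.3221546   0.1005681 ] [ 0.47684568 -0.34589586  0.08691307] [ 0.50464449 -0.30729658  0.11191475]
2 2635 guard 250 ((506.037841796875, -326.1974182128906), (93.523681640625, 102.30719757080078), 4.311840057373047)
 dark 85 [ 0.47500629 -0.32464006  0.0980405 ] [ 0.46021748 -0.38745117  0.07885349] [ 0.52057351 -0.30389203  0.11170799]
```

```bash
python3 -c "
from h import *
d=np.load('w3.npz'); P=cloud(d['z'],d['K'],d['W']).reshape(-1,3); g=d['f'].reshape(-1,3).astype(int)
o=np.isfinite(P[:,0])&(abs(P[:,0]-.5)<.13)&(abs(P[:,1]+.33)<.1);P=P[o];g=g[o]
k=(P[:,2]>.158)&(P[:,2]<.175)
# rod: front-most guard pts -> direction
G=P[k]
a=np.radians(4.5);R=np.array([[np.cos(a),-np.sin(a)],[np.sin(a),np.cos(a)]]);c=np.array([.508,-.332])
L=np.c_[(P[:,:2]-c)@R,P[:,2]]*1000
q=k&(L[:,0]<-35); v=cv2.fitLine(L[q,:2].astype(np.float32),cv2.DIST_HUBER,0,.01,.01).ravel(); print('rod line',v, 'x',np.percentile(L[q,0],[1,50,99]),'y',np.percentile(L[q,1],[1,99]),'z',np.percentile(L[q,2],[50,98]))
q=k&(abs(L[:,0])<25); h,e=np.histogram(L[q,1],np.arange(-40,42,4)); print('rods y',dict(zip(e[:-1].astype(int),h)))
q=k&(L[:,0]>35); print('plate x',np.percentile(L[q,0],[1,99]),'y',np.percentile(L[q,1],[1,99]))
# face plane & button: residual from 35deg plane
t=np.radians(35); n=np.array([-np.sin(t),0,np.cos(t)])
for y0 in (-60,-40,-30,0,10,-10,30,40,60):
    q=(abs(L[:,1]-y0)<2.5)&(L[:,2]<.14e3)&(L[:,2]>30)
    s=[]
    for x0 in range(-80,30,8):
        w=q&(abs(L[:,0]-x0)<2); s.append((x0,int(np.median(L[w,2])),int(np.median(L[w]@n)),int(np.median(g[w].max(1)))) if w.any() else None)
    print(y0,[i for i in s if i])
"
```

```text
rod line [ 4.4220104e-03 -9.9999022e-01 -4.2148373e+01 -3.4419921e-01] x [-46.45215854 -42.1313913  -35.38130477] y [-33.51893294  32.41705261] z [168.37318017 170.21503206]
rods y {np.int64(-40): np.int64(0), np.int64(-36): np.int64(0), np.int64(-32): np.int64(0), np.int64(-28): np.int64(9), np.int64(-24): np.int64(188), np.int64(-20): np.int64(211), np.int64(-16): np.int64(0), np.int64(-12): np.int64(0), np.int64(-8): np.int64(18), np.int64(-4): np.int64(199), np.int64(0): np.int64(194), np.int64(4): np.int64(0), np.int64(8): np.int64(0), np.int64(12): np.int64(22), np.int64(16): np.int64(211), np.int64(20): np.int64(179), np.int64(24): np.int64(0), np.int64(28): np.int64(0), np.int64(32): np.int64(0), np.int64(36): np.int64(0)}
plate x [35.56631193 45.8746277 ] y [-48.86370911  48.92002123]
-60 [(-72, 45, 78, 178), (-64, 51, 78, 201), (-56, 57, 78, 197), (-48, 63, 79, 202), (-40, 68, 78, 199), (-32, 74, 79, 196), (-24, 79, 79, 199), (-16, 86, 80, 148), (-8, 91, 79, 171), (0, 96, 79, 195), (8, 102, 79, 197), (16, 107, 78, 198), (24, 113, 79, 181)]
-40 [(-72, 46, 78, 204), (-64, 52,
[... 1135 characters left out ...]
49), (-48, 62, 79, 150), (-40, 69, 79, 150), (-32, 74, 79, 151), (-16, 90, 82, 105), (-8, 91, 79, 169), (0, 97, 79, 151), (8, 102, 79, 151), (16, 108, 79, 152), (24, 113, 79, 152)]
40 [(-72, 47, 79, 211), (-64, 51, 79, 146), (-56, 57, 79, 148), (-48, 63, 79, 150), (-40, 68, 79, 150), (-32, 73, 78, 152), (-24, 78, 79, 126), (-16, 89, 81, 144), (-8, 91, 79, 203), (0, 96, 79, 223), (8, 102, 79, 211), (16, 107, 79, 223), (24, 113, 79, 224)]
60 [(-72, 47, 79, 137), (-64, 51, 78, 149), (-56, 57, 79, 150), (-48, 63, 79, 151), (-40, 69, 79, 151), (-32, 73, 78, 153), (-24, 80, 79, 154), (-16, 89, 82, 112), (-8, 91, 79, 207), (0, 96, 79, 225), (8, 102, 79, 223), (16, 108, 79, 224), (24, 113, 79, 219)]
```

Emit:
{"method": "send_rows", "body": {
  "targets": [0, 0, -0.3, 0, 0, 0, -0.6, 0, 0, 0, -0.9, 0, 0, 0, -1, 0]
}}

```text
time_s: 26.48
tool_pos: [0.493, -0.3293, 0.5414]
eef_rot: [[-1.0, -0.004, 0.005], [-0.004, 1.0, -0.003], [-0.005, -0.003, -1.0]]
wrist_force: [1.0, -0.2, -1.3]
finger_gap: -0.0002
grasp_force: 0.0
```

Emit:
{"method": "send_rows", "body": {
  "targets": [0, 0, -0.3, 0, 0, 0, -0.6, 0, 0, 0, -0.9, 0, 0, 0, -1, 0]
}}

```text
time_s: 26.98
tool_pos: [0.4731, -0.3161, 0.6788]
eef_rot: [[-0.998, -0.004, 0.06], [-0.006, 0.999, -0.039], [-0.06, -0.039, -0.997]]
wrist_force: [0.1, -0.4, -0.1]
finger_gap: -0.0
grasp_force: 0.0
```

Emit:
{"method": "send_rows", "body": {
  "targets": [0, 0, -0.3, 0, 0, 0, -0.6, 0, 0, 0, -0.9, 0, 0, 0, -1, 0]
}}

```text
time_s: 27.48
tool_pos: [0.4369, -0.2922, 0.7202]
eef_rot: [[-0.993, -0.003, 0.119], [-0.012, 0.997, -0.077], [-0.118, -0.078, -0.99]]
wrist_force: [1.3, -0.1, 0.1]
finger_gap: -0.0001
grasp_force: 0.0
```

```bash
python3 -c "
from h import *
s=ctrl.sense(); print(s['tool_pos'],s['eef_rot'].round(3).tolist(),s['q'].round(1))"
```

```text
[ 0.43691808 -0.29215297  0.7202109 ] [[-0.993, -0.003, 0.119], [-0.012, 0.997, -0.077], [-0.118, -0.078, -0.99]] [  8.1  11.9  30.1  43.4  -7.4 117.9 123.7]
```

Emit:
{"method": "send_rows", "body": {
  "targets": [0, 0, 0.3, 0, 0, 0, 0.6, 0, 0, 0, 0.9, 0, 0, 0, 1, 0, 0, 0, 1, 0]
}}

```text
time_s: 28.1
tool_pos: [0.461, -0.3076, 0.5204]
eef_rot: [[-0.993, -0.003, 0.115], [-0.012, 0.997, -0.076], [-0.115, -0.077, -0.99]]
wrist_force: [-0.3, 0.7, 1.7]
finger_gap: -0.0002
grasp_force: 0.0
```

Emit:
{"method": "send_rows", "body": {
  "targets": [0, 0.3, -0.1, 0, 0, 0.6, -0.2, 0, 0, 0.9, -0.3, 0, 0, 1, -0.4, 0]
}}

```text
time_s: 28.6
tool_pos: [0.4508, -0.0989, 0.5877]
eef_rot: [[-0.993, -0.007, 0.121], [-0.017, 0.997, -0.077], [-0.12, -0.079, -0.99]]
wrist_force: [-0.1, 0.2, -0.8]
finger_gap: -0.0003
grasp_force: 0.0
```

Emit:
{"method": "send_rows", "body": {
  "targets": [0, 0.3, -0.1, 0, 0, 0.6, -0.2, 0, 0, 0.9, -0.3, 0, 0, 1, -0.4, 0]
}}

```text
time_s: 29.1
tool_pos: [0.4402, 0.1065, 0.6504]
eef_rot: [[-0.993, -0.007, 0.12], [-0.017, 0.997, -0.077], [-0.119, -0.078, -0.99]]
wrist_force: [-0.4, -1.2, 0.6]
finger_gap: -0.0
grasp_force: 0.0
```

Emit:
{"method": "send_rows", "body": {
  "targets": [0, 0, -0.3, 0, 0, 0, -0.6, 0, 0, 0, -0.9, 0, 0, 0, -1, 0, 0, 0, -1, 0]
}}

```text
time_s: 29.72
tool_pos: [0.4105, 0.1031, 0.7365]
eef_rot: [[-0.982, -0.006, 0.189], [-0.017, 0.998, -0.053], [-0.189, -0.055, -0.98]]
wrist_force: [0.5, -0.1, 0.4]
finger_gap: -0.0001
grasp_force: 0.0
```

Emit:
{"method": "send_rows", "body": {
  "targets": [0, 0, -0.3, 0, 0, 0, -0.6, 0, 0, 0, -0.9, 0, 0, 0, -1, 0, 0, 0, -1, 0]
}}

```text
time_s: 30.35
tool_pos: [0.3347, 0.0902, 0.8167]
eef_rot: [[-0.933, -0.026, 0.359], [-0.024, 1.0, 0.01], [-0.359, 0.001, -0.933]]
wrist_force: [1.2, -0.6, 1.4]
finger_gap: 0.0001
grasp_force: 0.0
```

```bash
python3 -c "
from h import *
s=ctrl.sense(); print(s['tool_pos'],s['eef_rot'].round(3).tolist(),s['q'].round(1))"
```

```text
[0.33472673 0.09022085 0.81670483] [[-0.933, -0.026, 0.359], [-0.024, 1.0, 0.01], [-0.359, 0.001, -0.933]] [ 48.1 -12.3 -47.9  48.6 -10.6 117.9  83.8]
```

Emit:
{"method": "send_rows", "body": {
  "targets": [0, 0, -0.3, 0, 0, 0, -0.6, 0, 0, 0, -0.9, 0, 0, 0, -1, 0]
}}

```text
time_s: 30.85
tool_pos: [0.348, 0.1085, 0.8443]
eef_rot: [[-0.904, -0.023, 0.427], [-0.033, 0.999, -0.014], [-0.427, -0.027, -0.904]]
wrist_force: [2.3, -1.3, -0.7]
finger_gap: -0.0002
grasp_force: 0.0
```

Emit:
{"method": "send_rows", "body": {
  "targets": [0, 0, -0.3, 0, 0, 0, -0.6, 0, 0, 0, -0.9, 0, 0, 0, -1, 0, 0, 0, -1, 0]
}}

```text
time_s: 31.48
tool_pos: [0.3768, 0.091, 0.8656]
eef_rot: [[-0.88, 0.01, 0.475], [0.001, 1.0, -0.021], [-0.475, -0.018, -0.88]]
wrist_force: [0.3, 1.4, -0.6]
finger_gap: 0.0001
grasp_force: 0.0
```

```bash
python3 -c "
from h import *
s=ctrl.sense(); print(s['tool_pos'],s['eef_rot'].round(3).tolist(),s['q'].round(1))"
```

```text
[0.37675173 0.09098713 0.8656062 ] [[-0.88, 0.01, 0.475], [0.001, 1.0, -0.021], [-0.475, -0.018, -0.88]] [ 43.3  -0.7 -69.4  36.2  14.3 118.   73.1]
```

```bash
cat >> h.py <<'E'
AC=np.radians(4.5);RC=np.array([[np.cos(AC),-np.sin(AC)],[np.sin(AC),np.cos(AC)]]);CC=np.array([.508,-.332])
def con(p): return np.r_[(np.asarray(p)[:2]-CC)@RC.T.T,p[2]]
def cw(x,y,z): return np.r_[CC+RC@np.array([x,y]),z]
def press(d,cx=-.044,back=0.):
    s=ctrl.sense(); R=s['eef_rot']; cz=(.103-d+.5736*cx)/.8192
    C=cw(cx,0,cz); tcp=C+.011*R[:,0]-ctrl.nose_length*R[:,2]-back*R[:,2]
    dd=R.T@(tcp-s['tool_pos']); print('cur',s['tool_pos'].round(4),'target',tcp.round(4),'tool shift units',(dd/.2).round(3),'tz',R[:,2].round(3))
E
python3 -c "
from h import *
press(0,back=.07)"
```

```text
cur [0.3768 0.091  0.8656] target [ 0.3867 -0.3324  0.2152] tool shift units [ 1.499 -2.057  2.93 ] tz [ 0.475 -0.021 -0.88 ]
```

Emit:
{"method": "send_rows", "body": {
  "targets": [0.1, -0.14, 0.2, 0, 0.2, -0.28, 0.4, 0, 0.3, -0.41, 0.59, 0, 0.4, -0.55, 0.78, 0, 0.5, -0.69, 0.97, 0]
}}

```text
time_s: 32.1
tool_pos: [0.3791, -0.0382, 0.6505]
eef_rot: [[-0.879, -0.019, 0.477], [-0.027, 1.0, -0.01], [-0.476, -0.022, -0.879]]
wrist_force: [0.4, 0.5, -0.2]
finger_gap: 0.0001
grasp_force: 0.0
```

```bash
python3 -c "
from h import *
press(0,back=.07); print(ctrl.sense()['q'].round(1))"
```

```text
cur [ 0.3791 -0.0382  0.6505] target [ 0.3865 -0.3343  0.215 ] tool shift units [ 1.045 -1.432  1.947] tz [ 0.477 -0.01  -0.879]
[ 45.9 -26.1 -23.9  86.6 -19.9  89.8 108.3]
```

Emit:
{"method": "send_rows", "body": {
  "targets": [0.1, -0.14, 0.2, 0, 0.2, -0.29, 0.4, 0, 0.31, -0.43, 0.59, 0, 0.41, -0.57, 0.78, 0, 0.52, -0.71, 0.97, 0]
}}

```text
time_s: 32.72
tool_pos: [0.3836, -0.1845, 0.4336]
eef_rot: [[-0.879, -0.02, 0.476], [-0.029, 1.0, -0.01], [-0.475, -0.022, -0.88]]
wrist_force: [-0.3, -0.7, 0.9]
finger_gap: 0.0001
grasp_force: 0.0
```

```bash
python3 -c "
from h import *
press(0,back=.07); print(ctrl.sense()['q'].round(1))"
```

```text
cur [ 0.3836 -0.1845  0.4336] target [ 0.3866 -0.3344  0.2151] tool shift units [ 0.527 -0.725  0.975] tz [ 0.476 -0.01  -0.88 ]
[ 44.5 -23.1 -12.  112.8 -20.8  66.2 128.3]
```

Emit:
{"method": "send_rows", "body": {
  "targets": [0.1, -0.14, 0.19, 0, 0.2, -0.29, 0.39, 0, 0.31, -0.43, 0.58, 0]
}}

```text
time_s: 33.1
tool_pos: [0.3862, -0.2735, 0.3039]
eef_rot: [[-0.879, -0.02, 0.476], [-0.029, 1.0, -0.01], [-0.475, -0.022, -0.88]]
wrist_force: [0.3, -0.4, 0.4]
finger_gap: -0.0
grasp_force: 0.0
```

```bash
python3 -c "
from h import *
press(0,back=.07); print(ctrl.sense()['q'].round(1))"
```

```text
cur [ 0.3862 -0.2735  0.3039] target [ 0.3866 -0.3344  0.2151] tool shift units [ 0.218 -0.294  0.394] tz [ 0.476 -0.01  -0.88 ]
[ 45.  -11.8  -4.9 120.3 -23.9  51.1 143.3]
```

Emit:
{"method": "send_rows", "body": {
  "targets": [-0.1, 0.18, -0.18, 0.03, -0.19, 0.36, -0.35, 0.06, -0.29, 0.54, -0.53, 0.09, -0.38, 0.72, -0.7, 0.12, -0.48, 0.9, -0.88, 0.148]
}}

```text
time_s: 33.72
tool_pos: [0.3827, -0.1005, 0.4909]
eef_rot: [[-0.579, 0.662, 0.476], [0.747, 0.664, -0.015], [-0.326, 0.347, -0.88]]
wrist_force: [0.2, -0.0, -0.1]
finger_gap: 0.0
grasp_force: 0.0
```

```bash
cat >> h.py <<'E'
def go(p):
    s=ctrl.sense(); R=s['eef_rot']; print('pos',s['tool_pos'].round(3),'tz',R[:,2].round(3),'q',s['q'].round(0),'t',s['time_s']); print('shift',(R.T@(np.array(p)-s['tool_pos'])/.2).round(3))
E
python3 -c "
from h import *
go((.38,.09,.80))"
```

```text
pos [ 0.383 -0.1    0.491] tz [ 0.476 -0.015 -0.88 ] q [ 39. -29. -16. 109. -19.  72.  66.] t 33.725
shift [ 0.216  1.159 -1.38 ]
```

Emit:
{"method": "send_rows", "body": {
  "targets": [0.03, 0.14, -0.17, 0.03, 0.06, 0.28, -0.34, 0.06, 0.08, 0.42, -0.5, 0.09, 0.11, 0.56, -0.67, 0.12, 0.14, 0.7, -0.83, 0.148]
}}

```text
time_s: 34.35
tool_pos: [0.3798, 0.018, 0.6755]
eef_rot: [[0.17, 0.864, 0.474], [0.982, -0.189, -0.009], [0.082, 0.467, -0.88]]
wrist_force: [1.2, -0.7, 1.0]
finger_gap: 0.0002
grasp_force: 0.0
```

```bash
python3 -c "
from h import *
go((.39,.09,.84))"
```

```text
pos [0.38  0.018 0.676] tz [ 0.474 -0.009 -0.88 ] q [ 41. -26. -27.  82. -17.  92.  -3.] t 34.35
shift [ 0.43   0.361 -0.703]
```

Emit:
{"method": "send_rows", "body": {
  "targets": [0.1, 0.1, -0.2, 0.03, 0.2, 0.2, -0.4, 0.06, 0.3, 0.28, -0.6, 0.09, 0.4, 0.36, -0.8, 0.12, 0.43, 0.36, -0.9, 0.148]
}}

```text
time_s: 34.98
tool_pos: [0.3783, 0.0912, 0.8545]
eef_rot: [[0.732, 0.498, 0.465], [0.571, -0.82, -0.021], [0.371, 0.281, -0.885]]
wrist_force: [2.4, 1.9, -2.3]
finger_gap: -0.0
grasp_force: 0.0
```

```bash
python3 -c "
from h import *
go((.42,.12,.98))"
```

```text
pos [0.378 0.091 0.855] tz [ 0.465 -0.021 -0.885] q [ 62.  -5. -74.  39.   3. 116. -67.] t 34.975
shift [ 0.468  0.162 -0.461]
```

Emit:
{"method": "send_rows", "body": {
  "targets": [0.12, 0.04, -0.25, 0.03, 0.24, 0.08, -0.5, 0.056, 0.35, 0.12, -0.75, 0.056, 0.47, 0.16, -1, 0.056, 0.47, 0.16, -1, 0.056]
}}

```text
time_s: 35.6
tool_pos: [0.3593, 0.1007, 0.8942]
eef_rot: [[0.825, 0.213, 0.523], [0.259, -0.966, -0.014], [0.503, 0.147, -0.852]]
wrist_force: [-1.0, -0.8, -0.0]
finger_gap: 0.0003
grasp_force: 0.0
```

Emit:
{"method": "send_rows", "body": {
  "targets": [0, 0, -0.3, 0, 0, 0, -0.6, 0, 0, 0, -0.9, 0, 0, 0, -1, 0]
}}

```text
time_s: 36.1
tool_pos: [0.3553, 0.1031, 0.9078]
eef_rot: [[0.81, 0.187, 0.556], [0.245, -0.969, -0.032], [0.533, 0.162, -0.831]]
wrist_force: [-2.2, -1.7, 0.0]
finger_gap: -0.0
grasp_force: 0.0
```

```bash
python3 -c "
from h import *
go((.40,-.0,.75)); print(ctrl.sense()['eef_rot'].round(3))"
```

```text
pos [0.355 0.103 0.908] tz [ 0.556 -0.032 -0.831] q [ 88. -10. -84.  28. -10. 118. -82.] t 36.1
shift [-0.366  0.413  0.796]
[[ 0.81   0.187  0.556]
 [ 0.245 -0.969 -0.032]
 [ 0.533  0.162 -0.831]]
```

Emit:
{"method": "send_rows", "body": {
  "targets": [-0.09, 0.1, 0.2, 0.02, -0.18, 0.2, 0.4, 0.034, -0.27, 0.31, 0.6, 0.034, -0.37, 0.41, 0.8, 0.034]
}}

```text
time_s: 36.6
tool_pos: [0.3895, 0.0428, 0.7906]
eef_rot: [[0.828, 0.044, 0.559], [0.061, -0.998, -0.011], [0.558, 0.043, -0.829]]
wrist_force: [3.0, 2.4, -0.6]
finger_gap: 0.0002
grasp_force: 0.0
```

```bash
sed -i 's/C+.011\*R\[:,0\]/C-.011*R[:,0]/' h.py; python3 -c "
from h import *
go((.40,-.0,.75)); print(ctrl.sense()['eef_rot'].round(3)); press(0,cx=-.036,back=.08)"
```

```text
pos [0.39  0.043 0.791] tz [ 0.559 -0.011 -0.829] q [ 51. -20. -36.  63. -19.  99. -82.] t 36.6
shift [-0.083  0.207  0.2  ]
[[ 0.828  0.044  0.559]
 [ 0.061 -0.998 -0.011]
 [ 0.558  0.043 -0.829]]
cur [0.3895 0.0428 0.7906] target [ 0.3777 -0.3338  0.2209] tool shift units [-1.752  1.755  2.349] tz [ 0.559 -0.011 -0.829]
```

Emit:
{"method": "send_rows", "body": {
  "targets": [-0.12, 0.12, 0.16, 0, -0.23, 0.23, 0.31, 0, -0.35, 0.35, 0.47, 0, -0.47, 0.47, 0.63, 0, -0.58, 0.58, 0.78, 0]
}}

```text
time_s: 37.22
tool_pos: [0.3847, -0.0835, 0.6007]
eef_rot: [[0.83, 0.04, 0.557], [0.058, -0.998, -0.015], [0.555, 0.045, -0.831]]
wrist_force: [-0.9, -0.5, 0.0]
finger_gap: 0.0001
grasp_force: 0.0
```

Emit:
{"method": "send_rows", "body": {
  "targets": [-0.12, 0.12, 0.16, 0, -0.23, 0.23, 0.31, 0, -0.35, 0.35, 0.47, 0, -0.47, 0.47, 0.63, 0, -0.58, 0.58, 0.78, 0]
}}

```text
time_s: 37.85
tool_pos: [0.3802, -0.2076, 0.4117]
eef_rot: [[0.83, 0.042, 0.556], [0.059, -0.998, -0.014], [0.555, 0.045, -0.831]]
wrist_force: [0.0, -0.1, 0.5]
finger_gap: -0.0
grasp_force: 0.0
```

```bash
python3 -c "
from h import *
press(0,cx=-.036,back=.08); print(ctrl.sense()['q'].round(0),ctrl.sense()['eef_rot'].round(3))"
```

```text
cur [ 0.3802 -0.2076  0.4117] target [ 0.3781 -0.3333  0.2212] tool shift units [-0.574  0.584  0.794] tz [ 0.556 -0.014 -0.831]
[ 29. -25.   3. 118. -18.  58. -49.] [[ 0.83   0.042  0.556]
 [ 0.059 -0.998 -0.014]
 [ 0.555  0.045 -0.831]]
```

Emit:
{"method": "send_rows", "body": {
  "targets": [-0.15, 0.15, 0.2, 0, -0.3, 0.3, 0.4, 0, -0.45, 0.45, 0.6, 0, -0.57, 0.58, 0.78, 0, -0.57, 0.58, 0.78, 0]
}}

```text
time_s: 38.48
tool_pos: [0.3763, -0.3316, 0.2214]
eef_rot: [[0.833, 0.04, 0.552], [0.056, -0.998, -0.011], [0.551, 0.04, -0.834]]
wrist_force: [0.2, -0.5, 0.2]
finger_gap: 0.0001
grasp_force: 0.0
```

```bash
python3 -c "
from h import *
press(0,cx=-.028,back=.03);press(.008,cx=-.028,back=.0); print(ctrl.sense()['q'].round(0),ctrl.sense()['eef_rot'].round(3))
f,z,K,W=grab('wrist'); 
P=cloud(z,K,W).reshape(-1,3); L=np.c_[(P[:,:2]-CC)@RC,P[:,2]]*1000; L=L[np.isfinite(L[:,0])]
q=(abs(L[:,2]-167)<6)&(abs(L[:,0])<60)&(abs(L[:,1])<60); print(q.sum(), np.percentile(L[q],[2,98],axis=0) if q.any() else '')
T=tote()
"
```

```text
cur [ 0.3763 -0.3316  0.2214] target [ 0.4143 -0.3336  0.1856] tool shift units [0.059 0.011 0.254] tz [ 0.552 -0.011 -0.834]
cur [ 0.3763 -0.3316  0.2214] target [ 0.4309 -0.334   0.1508] tool shift units [0.032 0.009 0.445] tz [ 0.552 -0.011 -0.834]
[ 25.  -4.  23. 125. -36.  40. -14.] [[ 0.833  0.04   0.552]
 [ 0.056 -0.998 -0.011]
 [ 0.551  0.04  -0.834]]
7661 [[-46.74270361 -42.65607185 162.51117401]
 [ 44.11446323  43.25783737 169.93287928]]
0.036 0.06 1400 ((440.0422058105469, 266.75390625), (133.25506591796875, 217.2520751953125), 8.619256973266602)
0.11 0.125 930 ((439.995849609375, 296.70001220703125), (52.43278503417969, 154.6835479736328), 10.651183128356934)
0.125 0.2 0
```

Emit:
{"method": "send_rows", "body": {
  "targets": [0.04, 0.01, 0.12, 0, 0.04, 0.01, 0.24, 0, 0.04, 0.01, 0.34, 0, 0.04, 0.01, 0.37, 0, 0.04, 0.01, 0.37, 0]
}}

```text
time_s: 39.25
tool_pos: [0.4261, -0.3337, 0.1697]
eef_rot: [[0.828, 0.041, 0.559], [0.058, -0.998, -0.014], [0.557, 0.044, -0.829]]
wrist_force: [-0.4, -0.6, 0.6]
finger_gap: -0.0
grasp_force: 0.0
```

Emit:
{"method": "send_rows", "body": {
  "targets": [0, 0, 0.02, 0, 0, 0, 0.04, 0, 0, 0, 0.06, 0, 0, 0, 0.075, 0, 0, 0, 0.075, 0]
}}

```text
time_s: 39.88
tool_pos: [0.4346, -0.3339, 0.1565]
eef_rot: [[0.829, 0.041, 0.558], [0.058, -0.998, -0.013], [0.557, 0.043, -0.83]]
wrist_force: [-1.1, 2.1, 5.6]
finger_gap: -0.0001
grasp_force: 2.2
```

Emit:
{"method": "send_rows", "body": {
  "targets": [0, 0, 0.015, 0, 0, 0, 0.025, 0, 0, 0, 0.025, 0]
}}

```text
time_s: 40.25
tool_pos: [0.4358, -0.3344, 0.1546]
eef_rot: [[0.827, 0.04, 0.56], [0.056, -0.998, -0.012], [0.559, 0.041, -0.828]]
wrist_force: [-39.8, 18.2, 49.9]
finger_gap: 0.0002
grasp_force: 31.3
```

```bash
python3 -c "
from h import *
press(.008,cx=-.028); print(ctrl.sense()['wrist_force'])"
```

```text
cur [ 0.4358 -0.3344  0.1546] target [ 0.4303 -0.334   0.1503] tool shift units [-0.035 -0.004  0.002] tz [ 0.56  -0.012 -0.828]
[-39.83049389  18.20971374  49.88536826]
```

Emit:
{"method": "send_rows", "body": {
  "targets": [0, 0, -0.04, 0, 0, 0, -0.15, 0, 0, 0, -0.35, 0, 0, 0, -0.6, 0, 0, 0, -0.6, 0]
}}

```text
time_s: 40.88
tool_pos: [0.3692, -0.334, 0.2549]
eef_rot: [[0.827, 0.037, 0.562], [0.057, -0.998, -0.018], [0.56, 0.047, -0.827]]
wrist_force: [0.8, -0.5, -0.2]
finger_gap: -0.0
grasp_force: 0.0
```

```bash
python3 -c "
from h import *
s=ctrl.sense(); print(s['time_s'],s['tool_pos'],s['wrist_force'])
f,z,K,W=grab('wrist'); P=cloud(z,K,W).reshape(-1,3); L=np.c_[(P[:,:2]-CC)@RC,P[:,2]]*1000; g=f.reshape(-1,3)
n=-L[:,0]*.5736+L[:,2]*.8192
q=(np.hypot(L[:,0]+37,L[:,1])<10)&(L[:,2]<130)&(g.max(1)<110); print('button n',q.sum(),np.median(n[q]) if q.any() else '')
T=tote(); print(np.percentile(T[T[:,2]>.1][:,2],[50,95,99]))
for nm in ('scene','side'):
    f,z,K,W=grab(nm); P=cloud(z,K,W); L=np.dstack([(P[...,:2]-CH)@RH,P[...,2]]); g=f.astype(int)
    k=(np.abs(L[...,:2]).max(-1)<.088)&(g[...,2]>g[...,0]+30)&(L[...,2]<.2); print(nm,k.sum(),np.percentile(L[k],[1,50,99],axis=0).round(3).tolist())
"
```

```text
40.875 [ 0.36917571 -0.33402165  0.25491933] [ 0.75980042 -0.4847971  -0.17248134]
button n 358 103.4236126937814
0.036 0.06 1404 ((440.0211486816406, 265.34112548828125), (136.0148468017578, 215.68234252929688), 11.00657844543457)
0.11 0.125 931 ((439.4331970214844, 296.2181396484375), (53.191673278808594, 154.23252868652344), 11.593717575073242)
0.125 0.2 0 
[0.11592864 0.11929667 0.12002606]
scene 614 [[-0.06, -0.06, -0.005], [-0.008, -0.006, 0.066], [0.086, 0.087, 0.077]]
side 406 [[-0.087, -0.069, -0.002], [-0.003, -0.006, 0.035], [0.063, 0.087, 0.078]]
```

```bash
python3 -c "
from bench import ctrl
print(ctrl.job_done())"
```

```text
the job is handed in; nothing more can be done
None
```

The job is handed in and no verdict came back: by my last measurements all four blocks are in the hopper and the empty tote stands upright on the bench, about 5 cm from its old spot, and the start button was pressed to its stop (about 7.8 mm) and sprang back. The tote dropped into the hopper during tipping and I lifted it out. The glue and tape did not move; I did not re-measure the other bystanders or the orange look-alike near the tote. Two pushes peaked near 60 N at the wrist: setting the tote down and pressing the button.

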